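# Pack the divided case, line up its quarter-turn stud and hold the panel shut

## Robot

A 6-joint arm with a two-finger parallel gripper is mounted at the origin on a cart in front of the work surface, level with it; the furniture and walls round the work are solid. World frame = base frame: x ahead of the robot, y to its left, z up, the work surface at z = 0. Lengths are in m, angles in rad, forces in N, time in s.
With the tool pointing down it reaches from about 0.3 to 0.875 m from the base axis. Payload 4.2 kg.
Tool frame: the origin (TCP) lies midway between the tips of the shut fingers; the grasp point (between the pads) lies 19 mm behind it (robot.pinch_z is the distance from the TCP to the grasp point, in m); z points along the fingers, y is the direction in which the jaws open and shut (so a half turn about z gives the same grasp; the last joint's range is limited). The gripper opens to 85 mm and grips with 20 to 120 N. Pads are 22 mm wide; open, the fingers measure 114 mm over their backs; the gripper's body (76 mm by 85 mm) begins 54 mm behind the grasp point. The pads swing forward as they close: fully open they stand 13 mm farther back than shut.
Start: joints at [-0.02, 0.32, 1.565, -0, 1.257, -0.02], TCP at [0.575, 0, 0.231] pointing down, gripper open.
Joint ranges: [-3.11, 3.11], [-0.84, 2.01], [0.21, 2.61], [-1.34, 4.49], [0.05, 2.63], [-2.56, 2.56]. Speed limits (rad/s): [2.57, 2.57, 3.14, 3.14, 3.14, 3.14].

## Interface

Orientations are given as a rotation vector (axis times angle).
In Python, from workcell import robot gives the robot as it stands. The module is installed in compiled form; this text tells all that it offers.
- The arm moves only by the tool move_arm, never from a script. Its arguments are lists of equal length, an entry for each row: "translation": the shift along the tool's x, y, z in m, a list of three; "twist": the turn about the tool's z in rad; "jaw": the finger opening in m, from 0 to 0.0854. A call has 1 to 8 rows; each row shifts and turns the commanded pose from where the row before left it, along the tool's axes as they then stand; what a row does not reach is not made up. A row lasts 1/8 s, in which the tool goes at most 62.5 mm and 10.7 degrees, less where a joint would pass 70% of its speed; a pose out of reach is approached as far as the arm can. A call is refused whole if a number of a shift passes 0.0625 or a number of a turn 0.188, either way. A call with a gripper value outside its range is refused whole. The fingers move at their own pace and stop on an object; "grip_force" is the grip in N (left out, the last holds). Time passes only in rows, so rows that do not move let the fingers close. It gives the time, the measured TCP pose, the force and the opening at its end, in the units of the state.
- robot.observe(): the state, without advancing time (a new reading comes with each control period).
- robot.grab_frame(name): name is "scene" or "side" or "wrist"; returns a dict with "frame" (400x640x3 uint8, blue, green, red), "fx", "fy", "cx", "cy" (pixels), "view" (4x4, takes a point from world to camera coordinates); the wrist camera has in their place "tool_from_camera" (4x4, takes a point from camera to tool coordinates, whose origin is the TCP and whose axes are the flange's). Camera axes: x right, y up, looking along -z (the intrinsics and any distortion apply to the point x, -y, -z); pixel columns grow to the right and rows downward; lengths in m; the calibration is good to about 2 mm. A picture is of the moment at which its call begins: read the wrist's pose just before it. There is no depth.
- robot.hand_in(): hands the job in, once; it reports no verdict.
The state is a dict: "time_s": time; "joint_positions": joint angles; "qvel": joint speeds; "joint_efforts": joint torques, N m; "eef_pos": TCP position; "tool_rot": TCP orientation; "force": force on the tool from outside, world axes, zero at the start; "wrist_torque": the same for the moment, N m; "gripper_width": finger opening in m.
Only numpy, scipy, OpenCV 4.12 (cv2) and the standard library are available. Lean on these libraries where they do the work, as an engineer would, in place of code of your own. Each camera call takes 0.05 s, during which the arm holds its last target.

## Task

Finish packing the divided case: put the loose teaspoon into the compartment with the other teaspoon and the loose marker pen into the one with the pencil. One of the two quarter-turn studs on the partition stands crosswise: turn it until its wing lines up with the slot of the cover panel, then set the panel over both studs and press it down onto the rubber seal, level. Finish while still holding the panel pressed down, so that I can lock the studs; leave the wineglass, salt shaker and egg cup alone.

Things in the scene. Friction and masses are not known exactly. Their poses are not given: they have to be found in the camera images.
- case: grey steel case, open on top, fixed; 190 (x) x 194 (y) x 50 mm high. Origin: centre of its underside, on the bench. A 14 mm partition, top at z = 44 mm, runs along its x axis at y = 0; each compartment is 170 mm long (x), 77 mm wide (|y| from 7 to 84 mm), floor at z = 8 mm. Studs on the partition at x = -62 and +62 mm, y = 0. Black rubber seal round the rim, top at z = 56 mm
- seal (a joint): how far the rubber seal is pressed down, in m: 0 free, 0.004 fully compressed (seal top then at z = 52 mm). Springy, 2.5 N per mm: the panel's own weight gives about 1.3 mm, 7 N more brings it to the stop
- stud_a (a joint): angle of quarter-turn stud a, rad: 0 = wing along the partition (the case's x axis), in line with the panel's slots; grows as the stud turns clockwise seen from above, pi/2 = across. Stops at 0 and pi/2; stays where it is left (friction 0.03 N m)
- stud_a_wing (a point): top centre of the wing of stud a, 78 mm above the bench; its x axis runs along the wing. The wing is a flat upright steel tab 30 mm long, 10 mm thick and 19 mm high (z = 59 to 78 mm), on a thin neck; grasp it across its thickness. Either end of the partition may have stud a
- stud_b (a joint): angle of quarter-turn stud b, as for stud_a
- stud_b_wing (a point): top centre of the wing of stud b, as for stud_a
- panel: loose flat grey sheet-metal cover panel, 196 (x) x 200 (y) x 5 mm, 0.3 kg, lying on the bench handle up. Origin: centre of its underside. Two slots, each 36 mm along x by 16 mm along y, centred at x = -62 and +62 mm, y = 0, let the stud wings through when these are in line. It fits either way round
- panel_handle (a point): middle of the panel's black grab bar, 30 mm above the panel's underside; the bar is 64 mm long along the panel's x axis, 12 mm wide and 14 mm high, open beneath, 18 mm clear of the panel
- teaspoon_loose: loose steel teaspoon on the bench, 132 mm long along its x axis (bowl at one end), 26 mm wide at the bowl, 9 mm high; origin at the middle of its underside. Pinched across its middle, the fingers meet a body 21 mm wide with rounded flanks, widest 4 mm above the bench, so bring the fingertips right down to the bench
- marker_loose: loose white marker pen with a black cap on the bench, 135 mm long along its own y axis, 16 mm thick; origin at the middle, on its underside as first laid
- teaspoon_stored: the teaspoon that already lies in one compartment of the case, along it and near the outer wall; same size as the loose one
- pencil_stored: yellow pencil that already lies in the other compartment, 136 mm along its own y axis, 7 mm thick, near the outer wall
- wineglass: bystander: stemmed wine glass, 90 mm across, 147 mm high, origin under its foot
- salt_shaker: bystander: glass shaker, 44 mm across, 90 mm high, origin under its foot
- egg_cup: bystander: egg cup, 49 mm across, 62 mm high, origin under its foot

How it is judged:
By the outcome, as a careful person would: the job done as asked, in the order asked, and still so for the second after the job is handed in, while the arm keeps its last pose, push and grip.
It also fails if it takes over 72 s, if anything falls off the work surface, if the arm or the gripper's body presses on something with over 40 N, if the wrist force passes 120 N, or if a joint passes its speed limit or range.

## Working session

There is one attempt and no reset: what is moved stays moved. The work goes in short steps, Python scripts to look and compute and a tool call to move; the robot and the scene stay as the last step left them, time stands still between calls to the robot, and variables do not carry over. Pictures are saved under pics/ and viewed, and the job is handed in when it is done.

Besides the shell and the picture viewer there is one more tool, called after "Request:" as name([rows], argument=value, ...), one row to a line, values as JSON. move_arm: Moves the arm, as the interface text tells. Its arguments: {"type":"object","properties":{"translation":{"type":"array","items":{"type":"array","items":{"type":"number"}}},"twist":{"type":"array","items":{"type":"number"}},"jaw":{"type":"array","items":{"type":"number"}},"grip_force":{"type":"number"}},"required":["translation","twist","jaw"]}

```bash
mkdir -p pics; cat > h.py <<'E'
import numpy as np, cv2, json
from scipy.spatial.transform import Rotation as R
from workcell import robot
def grab(name,fn):
    s=robot.observe(); f=robot.grab_frame(name)
    cv2.imwrite('pics/'+fn+'.png',f['frame'])
    d={k:(np.array(v).tolist()) for k,v in f.items() if k!='frame'}
    d['state']={k:np.array(v).tolist() for k,v in s.items()}
    json.dump(d,open('pics/'+fn+'.json','w')); return f,s
def load(fn): return json.load(open('pics/'+fn+'.json'))
def w2c(d):
    if 'view' in d: return np.array(d['view'])
    s=d['state'];T=np.eye(4);T[:3,:3]=R.from_rotvec(s['tool_rot']).as_matrix();T[:3,3]=s['eef_pos']
    return np.linalg.inv(T@np.array(d['tool_from_camera']))
def K(d): return np.array([[d['fx'],0,d['cx']],[0,d['fy'],d['cy']],[0,0,1.]])
def dist(d):
    for k in d:
        if 'dist' in k: return np.array(d[k],float).ravel()
    return np.zeros(5)
def p2w(fn,uv,z):
    d=load(fn);V=np.linalg.inv(w2c(d));n=cv2.undistortPoints(np.array([[uv]],float),K(d),dist(d))[0,0]
    r=V[:3,:3]@np.array([n[0],-n[1],-1]);o=V[:3,3];return o+r*(z-o[2])/r[2]
def w2p(fn,P):
    d=load(fn);V=w2c(d);P=np.atleast_2d(P);c=P@V[:3,:3].T+V[:3,3];c=c*[1,-1,-1]
    return cv2.projectPoints(c.reshape(-1,1,3),np.zeros(3),np.zeros(3),K(d),dist(d))[0][:,0]
def crop(fn,x0,y0,x1,y1,s,out):
    im=cv2.imread('pics/'+fn+'.png')[y0:y1,x0:x1];cv2.imwrite('pics/'+out+'.png',cv2.resize(im,None,fx=s,fy=s,interpolation=cv2.INTER_CUBIC))
E
python3 - <<'E'
from h import *
for n in ['scene','side','wrist']:
    f,s=grab(n,n+'0'); print({k:v for k,v in f.items() if k!='frame'})
print(s, robot.pinch_z)
E
```

```text
{'fx': 361.9559162165627, 'fy': 361.9559162165627, 'cx': 320.4666246351243, 'cy': 201.6640207626148, 'view': array([[-0.45490774, -0.89050682, -0.00752027,  0.32616064],
       [ 0.35245118, -0.18778893,  0.91679522, -0.2665137 ],
       [-0.81782462,  0.41440672,  0.39928682, -0.80187126],
       [ 0.        ,  0.        ,  0.        ,  1.        ]])}
{'fx': 511.1708571677297, 'fy': 511.1708571677297, 'cx': 309.84172317022785, 'cy': 201.62668594317378, 'view': array([[ 0.98020237, -0.19759311, -0.01265967, -0.58979233],
       [ 0.0953463 ,  0.41501514,  0.90480468, -0.16202255],
       [-0.17352922, -0.88809875,  0.4256386 , -1.41879577],
       [ 0.        ,  0.        ,  0.        ,  1.        ]])}
{'fx': 303.82314721108287, 'fy': 303.82314721108287, 'cx': 317.65876077620874, 'cy': 203.10432490828296, 'tool_from_camera': array([[-2.30308036e-04,  9.50796466e-01,  3.09816117e-01,
         8.02672960e-02],
       [ 9.99999734e-01,  4.78532489e-06,  7.28684185e-04,
        -3.46038192e-04],
       [ 6.91347778e-04,  3.09816203e-01, -9.50796215e-01,
        -1.43480244e-01],
       [ 0.00000000e+00,  0.00000000e+00,  0.00000000e+00,
         1.00000000e+00]])}
{'time_s': 0.1, 'joint_positions': array([-1.99873609e-02,  3.20222568e-01,  1.56554647e+00, -3.04584697e-05,
        1.25738951e+00, -2.00293067e-02]), 'qvel': array([ 0.00046196, -0.00136887, -0.00163562, -0.00074664, -0.00188223,
       -0.00027826]), 'joint_efforts': array([ 1.04973515e-04, -4.16406476e+01, -2.34704268e+01,  6.91456876e-05,
        4.87309400e-03, -3.56914008e-06]), 'eef_pos': array([5.74580899e-01, 7.18758052e-06, 2.30573535e-01]), 'tool_rot': array([-2.22059984e+00, -2.22071389e+00,  1.73631725e-03]), 'force': array([-0.48474951, -0.70420054, -0.6406942 ]), 'wrist_torque': array([-0.02124186,  0.00429594, -0.07932634]), 'gripper_width': 0.08533835841142594} 0.0187
```

View pics/scene0.png

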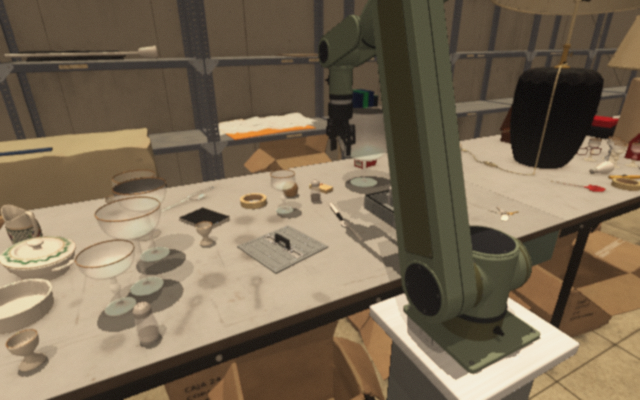

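View pics/side0.png

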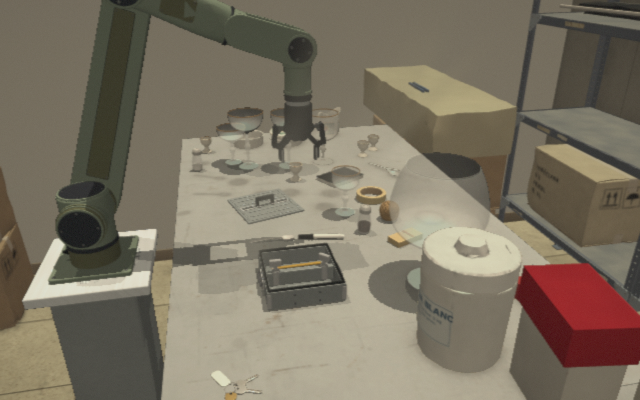

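View pics/wrist0.png

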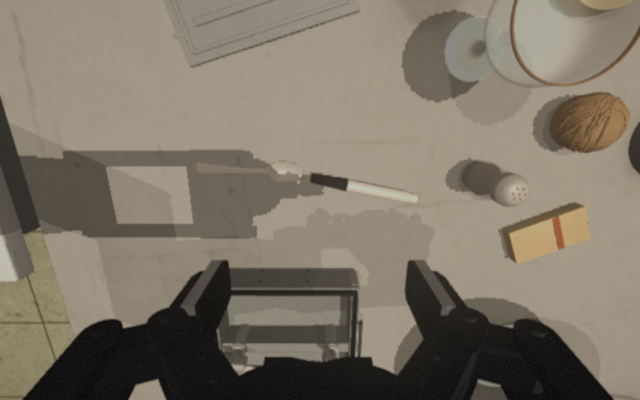

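```bash
python3 - <<'E'
from h import *
for n,uv,z in [('spL',(197,166),.003),('spR',(302,170),.003),('mkL',(312,180),.008),('mkR',(417,198),.008),('caseTL',(225,270),.056),('caseTR',(357,270),.056),('shaker',(480,178),0),('glass',(478,48),0),('panBL',(192,66),.005),('panBR',(358,10),.005)]:
    print(n,p2w('wrist0',uv,z).round(4))
for n,uv,z in [('cFL',(266,290),.05),('cFR',(344,290),.05),('cBR',(325,247),.056),('cBL',(262,258),.056),('pB',(268,219),.0),('pL',(228,205),.0),('pT',(274,192),.0),('pR',(302,208),.0)]:
    print(n,p2w('side0',uv,z).round(4))
crop('side0',210,170,410,320,4,'c1')
E
```

```text
spL [0.4244 0.0075 0.003 ]
spR [0.5542 0.0026 0.003 ]
mkL [ 0.5666 -0.009   0.008 ]
mkR [ 0.6987 -0.0322  0.008 ]
caseTL [ 0.4637 -0.1069  0.056 ]
caseTR [ 0.6204 -0.1068  0.056 ]
shaker [ 0.778  -0.0082 -0.    ]
glass [0.7514 0.1394 0.    ]
panBL [0.4336 0.1207 0.005 ]
panBR [0.6163 0.1749 0.005 ]
cFL [ 0.4344 -0.3153  0.05  ]
cFR [ 0.6119 -0.3545  0.05  ]
cBR [ 0.6108 -0.1622  0.056 ]
cBL [ 0.4408 -0.1812  0.056 ]
pB [0.4943 0.1432 0.    ]
pL [ 0.375   0.2768 -0.    ]
pT [0.5416 0.3487 0.    ]
pR [0.615 0.198 0.   ]
```

View pics/c1.png

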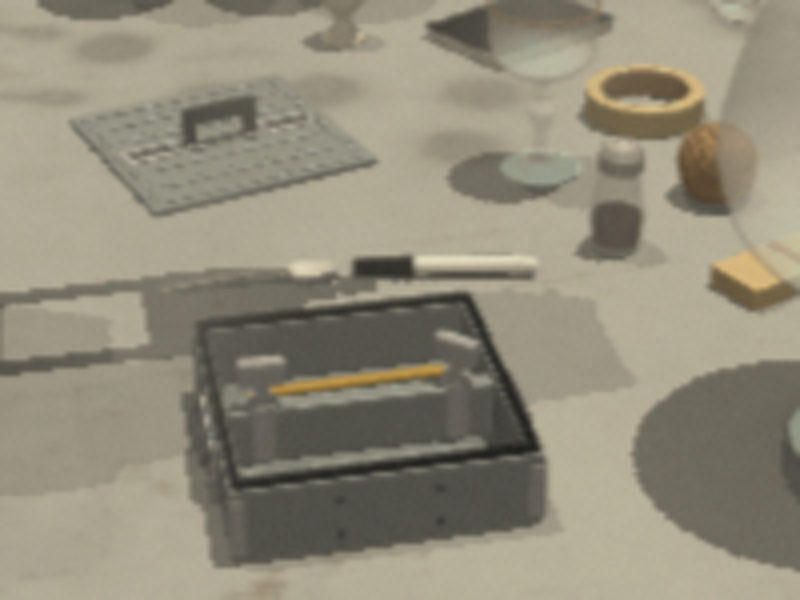

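Request:
move_arm([
  [-0.05,0,-0.02],
  [-0.05,0,-0.02],
  [-0.05,0,-0.02],
  [-0.05,0,-0.02],
  [-0.05,0,-0.02],
  [-0.05,0,0],
  [0,0,0],
], twist=[0,0,0,0,0,0,0], jaw=[0.085,0.085,0.085,0.085,0.085,0.085,0.085])

```text
time_s: 1.02
eef_pos: [0.5744, -0.3033, 0.3301]
tool_rot: [-2.226, -2.216, 0.002]
force: [0.1, -0.0, -0.5]
gripper_width: 0.0849
```

```bash
python3 - <<'E'
from h import *
f,s=grab('wrist','wrist1'); crop('wrist1',120,30,520,330,2,'c2'); print(s['eef_pos'])
E
```

```text
[ 0.57439318 -0.30331143  0.33013712]
```

View pics/wrist1.png

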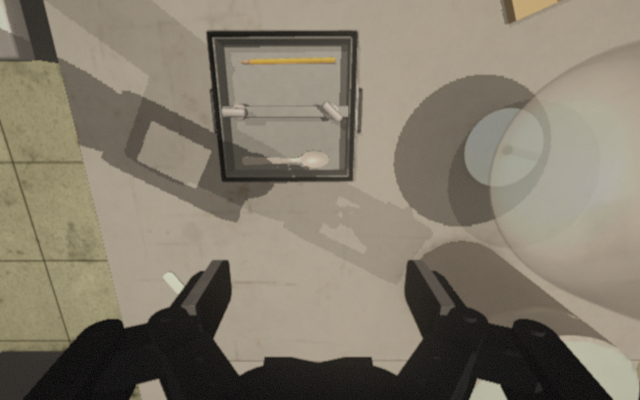

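View pics/c2.png

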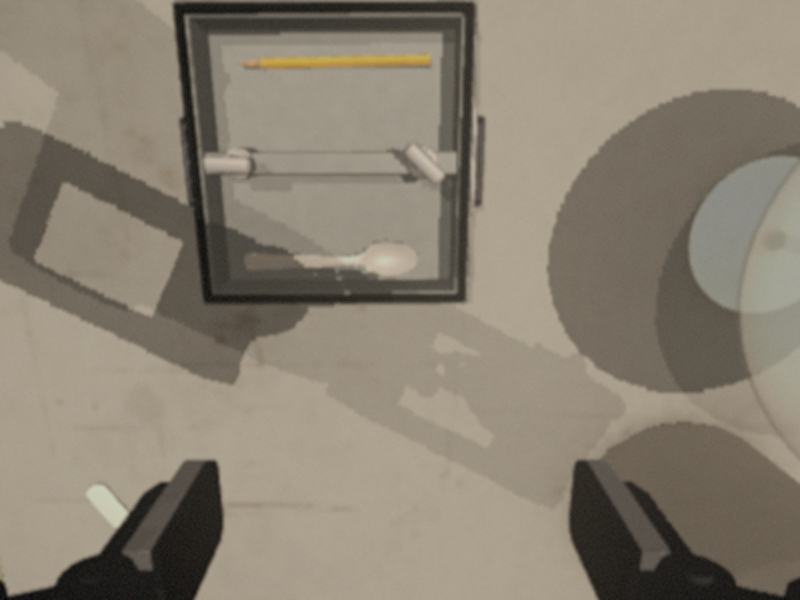

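```bash
python3 - <<'E'
from h import *
for n,uv in [('TL',(174,3)),('TR',(476,3)),('BR',(466,301)),('BL',(205,301))]:
    print(n,p2w('wrist1',np.array(uv)/2+[120,30],.056).round(4))
c=lambda uv:np.array(uv)/2+[120,30]
for n,uv,z in [('wingA L',(205,163),.078),('wingA R',(251,163),.078),('wingB TL',(411,146),.078),('wingB BR',(439,178),.078),('pencilL',(243,64),.012),('pencilR',(431,61),.012),('spoonL',(245,261),.012),('spoonR',(417,259),.012),('partL0',(255,151),.044),('partL1',(255,178),.044),('partR0',(400,152),.044),('partR1',(400,176),.044)]:
    print(n,p2w('wrist1',c(uv),z).round(4))
crop('wrist1',200,70,380,190,4.4,'c3')
crop('wrist0',180,130,440,230,3,'c4')
E
```

```text
TL [ 0.439  -0.1381  0.056 ]
TR [ 0.6234 -0.1391  0.056 ]
BR [ 0.6231 -0.3258  0.056 ]
BL [ 0.4389 -0.3251  0.056 ]
wingA L [ 0.455  -0.2313  0.078 ]
wingA R [ 0.4837 -0.2315  0.078 ]
wingB TL [ 0.5835 -0.2218  0.078 ]
wingB BR [ 0.6011 -0.241   0.078 ]
pencilL [ 0.4682 -0.167   0.012 ]
pencilR [ 0.5987 -0.1658  0.012 ]
spoonL [ 0.4584 -0.3046  0.012 ]
spoonR [ 0.5898 -0.3036  0.012 ]
partL0 [ 0.4792 -0.2245  0.044 ]
partL1 [ 0.4779 -0.242   0.044 ]
partR0 [ 0.5769 -0.2256  0.044 ]
partR1 [ 0.5768 -0.2411  0.044 ]
```

View pics/c3.png

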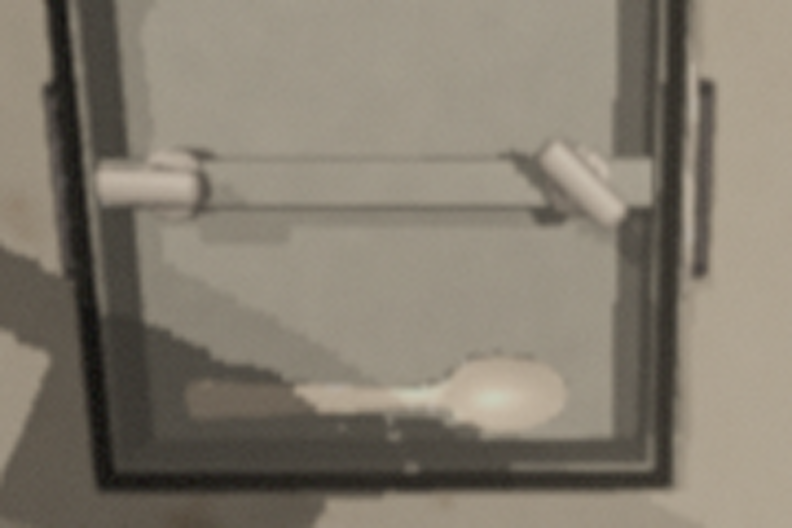

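View pics/c4.png

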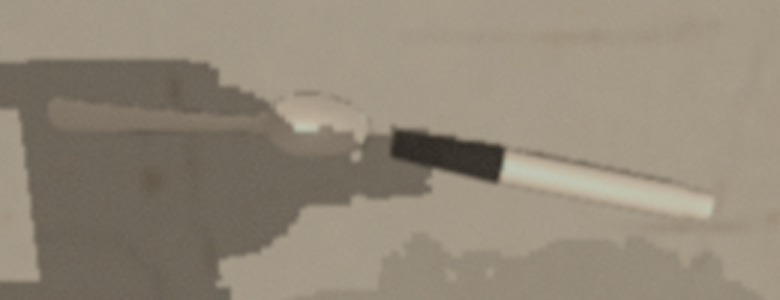

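```bash
cat >> h.py <<'E'
def phi_of(rot):
    y=R.from_rotvec(rot).as_matrix()[:,1]; return np.arctan2(y[1],y[0])
def plan(start,target,n):
    """start/target: x,y,z,phi(deg). rows in tool axes, shift before turn"""
    s=np.array(start,float);t=np.array(target,float);d=(t-s)/n
    assert abs(np.radians(d[3]))<.188 and np.abs(d[:3]).max()<.0625,d
    rows=[];tw=[]
    for i in range(n):
        ph=np.radians(s[3]+d[3]*i)
        ey=np.array([np.cos(ph),np.sin(ph)]);ex=np.array([-np.sin(ph),np.cos(ph)])
        rows.append([round(float(ex@d[:2]),4),round(float(ey@d[:2]),4),round(float(-d[2]),4)]);tw.append(round(float(-np.radians(d[3])),3))
    print(rows,'\n',tw)
def now():
    s=robot.observe();p=s['eef_pos'];return [*p,np.degrees(phi_of(s['tool_rot']))]
E
python3 - <<'E'
from h import *
print(np.round(now(),4), robot.observe()['joint_positions'].round(3))
st=now()
plan(st,[.489,.005,.12,87.4],9)
E
```

```text
[ 0.5746 -0.3013  0.3302 -0.149 ] [-0.501  0.405  1.191  0.     1.547 -0.498]
[[0.034, -0.0096, 0.0234], [0.0351, -0.0037, 0.0234], [0.0353, 0.0023, 0.0234], [0.0344, 0.0082, 0.0234], [0.0325, 0.0139, 0.0234], [0.0297, 0.0192, 0.0234], [0.026, 0.0239, 0.0234], [0.0216, 0.028, 0.0234], [0.0166, 0.0312, 0.0234]] 
 [-0.17, -0.17, -0.17, -0.17, -0.17, -0.17, -0.17, -0.17, -0.17]
```

Request:
move_arm([
  [0.034,-0.0095,0.0235],
  [0.035,-0.0035,0.0235],
  [0.0355,0.0025,0.0235],
  [0.0345,0.008,0.0235],
  [0.0325,0.014,0.0235],
  [0.0295,0.019,0.0235],
  [0.026,0.024,0.0235],
  [0.0215,0.028,0.0235],
], twist=[-0.17,-0.17,-0.17,-0.17,-0.17,-0.17,-0.17,-0.17], jaw=[0.045,0.045,0.045,0.045,0.045,0.045,0.045,0.045])

```text
time_s: 2.08
eef_pos: [0.4974, -0.0256, 0.1427]
tool_rot: [-0.32, -3.125, -0.001]
force: [0.5, -0.0, -0.1]
gripper_width: 0.0451
```

```bash
python3 - <<'E'
from h import *
f,s=grab('wrist','wrist2'); st=now();print(np.round(st,4)); plan(st,[.489,.005,.06,87.4],2)
E
```

```text
[ 4.93500e-01 -2.23000e-02  1.39700e-01  7.86127e+01]
[[0.0049, 0.0129, 0.0398], [0.0039, 0.0133, 0.0398]] 
 [-0.077, -0.077]
```

View pics/wrist2.png

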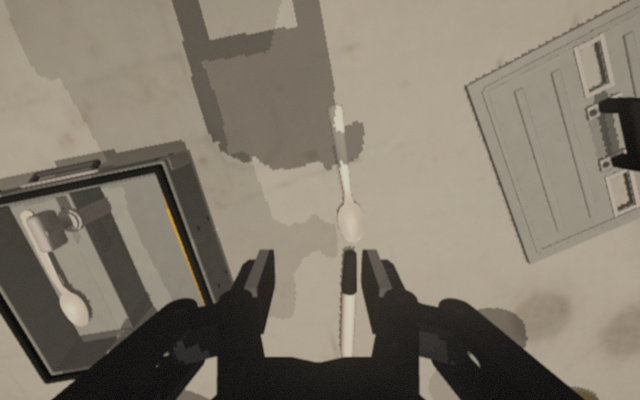

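```bash
python3 - <<'E'
from h import *
crop('wrist2',300,90,400,370,2.1,'c5')
for n,uv,z in [('h',(337,106),.004),('b',(350,243),.004),('mk cap',(348,250),.012),('panTL',(466,87),.005),('panBL',(529,262),.005),('slot1',(594,65),.005),('slot2',(624,190),.005)]: print(n,p2w('wrist2',uv,z).round(4))
E
```

```text
h [0.424  0.0078 0.004 ]
b [ 0.5576 -0.0036  0.004 ]
mk cap [ 0.5609 -0.007   0.012 ]
panTL [0.4312 0.12   0.005 ]
panBL [0.6162 0.1748 0.005 ]
slot1 [0.4356 0.2273 0.005 ]
slot2 [0.5554 0.2635 0.005 ]
```

View pics/c5.png

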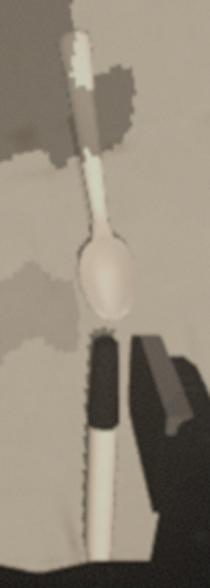

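```bash
python3 - <<'E'
from h import *
st=now();print(np.round(st,4)); plan(st,[.4905,.002,.04,85.2],3)
E
```

```text
[ 4.93500e-01 -2.23000e-02  1.39700e-01  7.86127e+01]
[[0.0026, 0.0077, 0.0332], [0.0023, 0.0078, 0.0332], [0.002, 0.0079, 0.0332]] 
 [-0.038, -0.038, -0.038]
```

Request:
move_arm([
  [0.0025,0.008,0.033],
  [0.0025,0.008,0.033],
  [0.002,0.008,0.033],
  [0,0,0.02],
  [0,0,0.01],
  [0,0,0],
], twist=[-0.038,-0.038,-0.038,0,0,0], jaw=[0.045,0.045,0.045,0.045,0.045,0.045])

```text
time_s: 2.88
eef_pos: [0.4954, -0.0026, 0.0142]
tool_rot: [-0.151, -3.137, -0.0]
force: [-0.2, -0.5, -0.6]
gripper_width: 0.0447
```

```bash
python3 - <<'E'
from h import *
f,s=grab('wrist','wrist3'); st=now();print(np.round(st,4),s['force'])
E
```

```text
[ 4.9590e-01 -2.8000e-03  1.4800e-02  8.4466e+01] [-0.24387759 -0.53508342 -0.56943911]
```

View pics/wrist3.png

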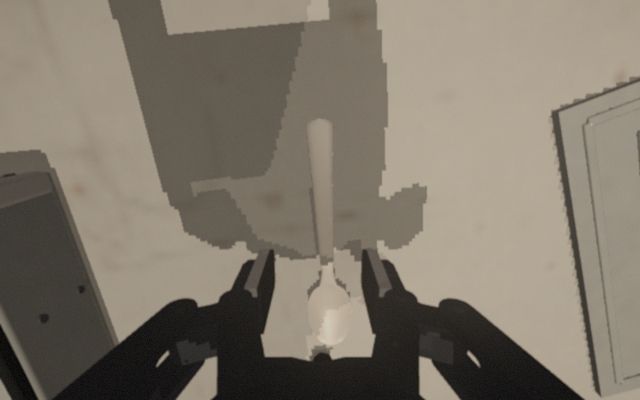

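Request:
move_arm([
  [0.0055,0.0045,0.007],
  [0,0,0.007],
  [0,0,0],
  [0,0,0],
  [0,0,0],
  [0,0,0],
  [0,0,0],
], twist=[0,0,0,0,0,0,0], jaw=[0.045,0.045,0.045,0.01,0.01,0.01,0.01], grip_force=30)

```text
time_s: 3.8
eef_pos: [0.4911, 0.0018, 0.0006]
tool_rot: [0.152, 3.137, -0.0]
force: [0.5, 0.1, 2.3]
gripper_width: 0.0198
```

```bash
python3 - <<'E'
from h import *
f,s=grab('wrist','wrist4'); st=now();print(np.round(st,4),s['force'],s['gripper_width'])
E
```

```text
[4.91000e-01 1.80000e-03 6.00000e-04 8.44558e+01] [0.49348382 0.06359801 2.29478207] 0.01984968286347726
```

View pics/wrist4.png

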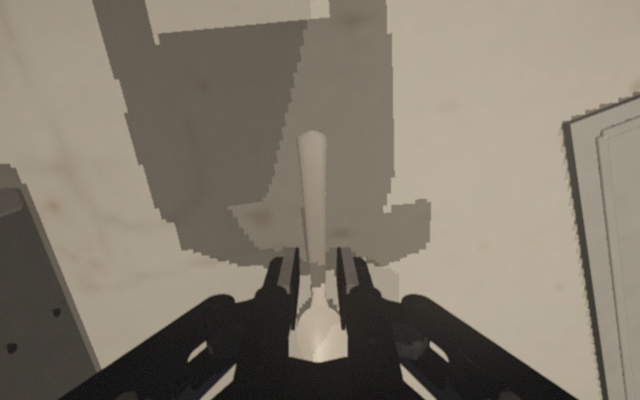

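```bash
python3 - <<'E'
from h import *
st=now(); st[2]+=.055
plan(st,[.531,-.272,.11,90],6)
E
```

```text
[[-0.011, -0.0448, -0.0091], [-0.0103, -0.045, -0.0091], [-0.0096, -0.0451, -0.0091], [-0.0089, -0.0453, -0.0091], [-0.0081, -0.0454, -0.0091], [-0.0074, -0.0455, -0.0091]] 
 [-0.016, -0.016, -0.016, -0.016, -0.016, -0.016]
```

Request:
move_arm([
  [0,0,-0.015],
  [0,0,-0.04],
], twist=[0,0], jaw=[0.01,0.01])

```text
time_s: 4.1
eef_pos: [0.4892, 0.0021, 0.055]
tool_rot: [-0.152, -3.133, -0.0]
force: [-0.2, 0.4, 0.6]
gripper_width: 0.0192
```

Request:
move_arm([
  [-0.011,-0.045,-0.025],
  [-0.0105,-0.045,-0.025],
  [-0.0095,-0.045,-0.005],
  [-0.009,-0.0455,0],
  [-0.008,-0.0455,0],
  [-0.0075,-0.0455,0],
  [0,0,0],
], twist=[-0.016,-0.016,-0.016,-0.016,-0.016,-0.016,0], jaw=[0.01,0.01,0.01,0.01,0.01,0.01,0.01])

```text
time_s: 4.97
eef_pos: [0.531, -0.2752, 0.1109]
tool_rot: [0.007, 3.14, -0.002]
force: [-0.6, 1.1, 0.3]
gripper_width: 0.0193
```

```bash
python3 - <<'E'
from h import *
f,s=grab('wrist','wrist5');f,s=grab('side','side5'); st=now();print(np.round(st,4),s['force'],s['gripper_width']);crop('side5',210,130,410,320,3.1,'c6')
E
```

```text
[ 0.5302 -0.2721  0.1106 89.8905] [ 0.28873896  0.4527371  -0.27174345] 0.01958334733459926
```

View pics/wrist5.png

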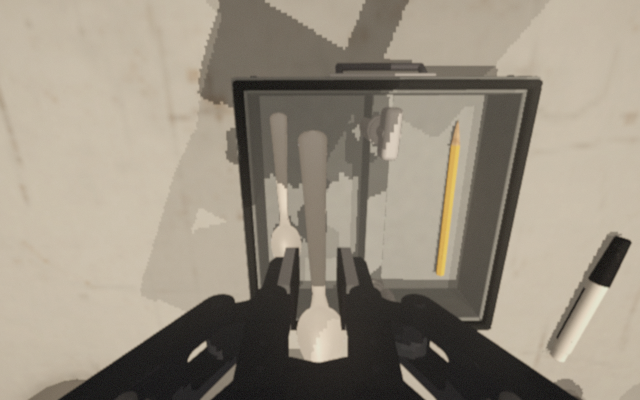

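View pics/c6.png

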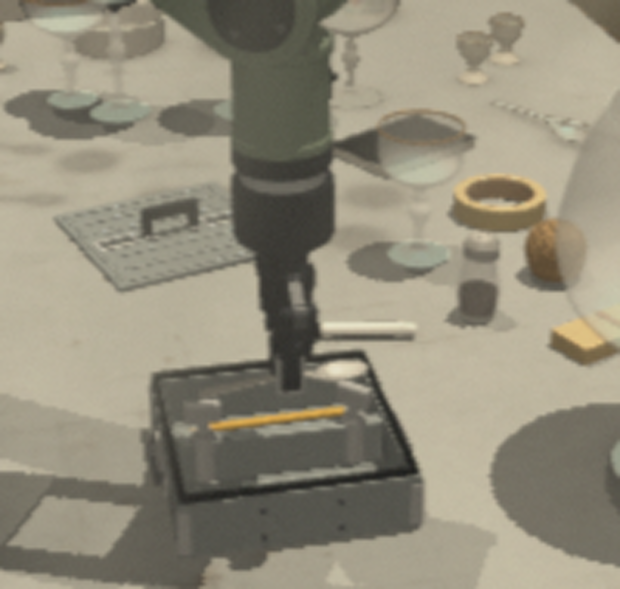

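```bash
python3 - <<'E'
from h import *
crop('wrist5',220,60,560,340,2.3,'c7')
for n,uv,z in [('TL',(234,82),.056),('TR',(540,82),.056),('BR',(488,328),.056),('wingTop',(393,109),.078),('wingBot',(391,159),.078),('p1',(363,260),.044),('p2',(390,260),.044),('bowlL',(270,245),.014),('bowlR',(301,245),.014),('penc',(440,275),.0115),('penc2',(457,122),.0115)]: print(n,p2w('wrist5',uv,z).round(4))
E
```

```text
TL [ 0.4381 -0.3248  0.056 ]
TR [ 0.439  -0.1391  0.056 ]
BR [ 0.6204 -0.1399  0.056 ]
wingTop [ 0.4539 -0.2323  0.078 ]
wingBot [ 0.4817 -0.2315  0.078 ]
p1 [ 0.5662 -0.2395  0.044 ]
p2 [ 0.5663 -0.2185  0.044 ]
bowlL [ 0.5677 -0.3162  0.014 ]
bowlR [ 0.5678 -0.2892  0.014 ]
penc [ 0.5996 -0.1634  0.0115]
penc2 [ 0.4648 -0.1665  0.0115]
```

View pics/c7.png

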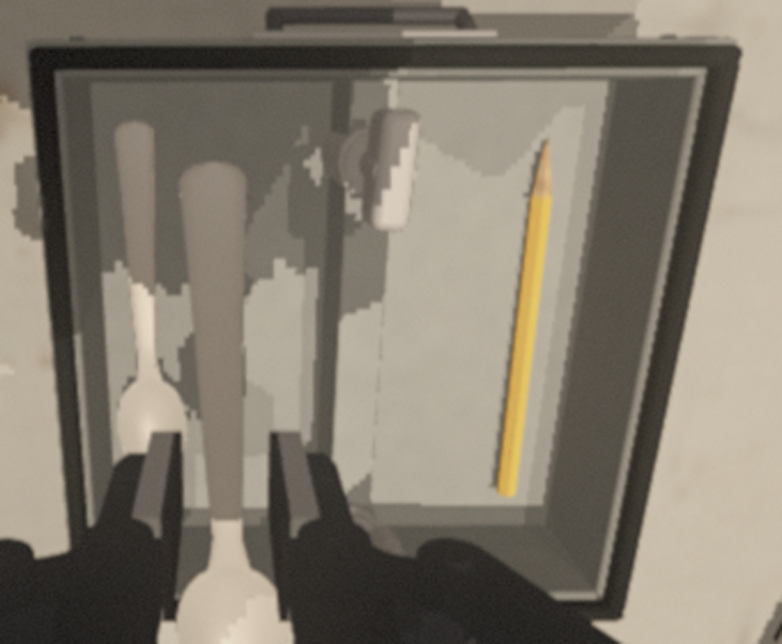

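Request:
move_arm([
  [0,0,0.04],
  [0,0,0.03],
  [0,0,0.018],
  [0,0,0],
  [0,0,0],
  [0,0,0],
  [0,0,0],
], twist=[0,0,0,0,0,0,0], jaw=[0.01,0.01,0.01,0.01,0.034,0.034,0.034])

```text
time_s: 5.95
eef_pos: [0.5311, -0.2725, 0.0232]
tool_rot: [0.001, 3.14, -0.001]
force: [0.7, -0.3, -0.3]
gripper_width: 0.0336
```

```bash
python3 - <<'E'
from h import *
f,s=grab('wrist','wrist6'); st=now();print(np.round(st,4),s['force'],s['gripper_width'])
E
```

```text
[ 5.31000e-01 -2.72500e-01  2.30000e-02  8.99533e+01] [ 0.71001162 -0.31771822 -0.34788188] 0.03363060919057652
```

View pics/wrist6.png

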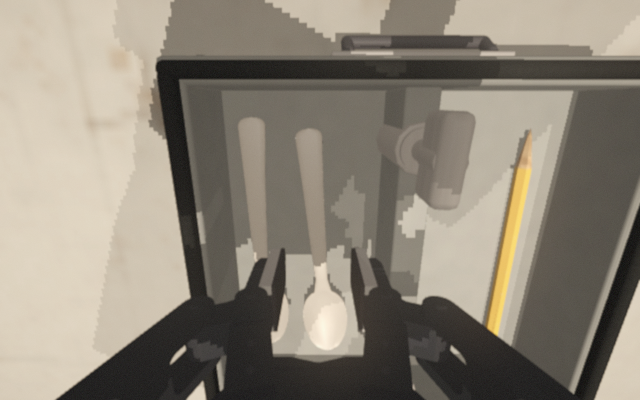

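```bash
python3 - <<'E'
from h import *
a,b=p2w('wrist5',(618,241),.008),p2w('wrist5',(561,357),.008);print(a,b,(a+b)/2,np.degrees(np.arctan2(*(b-a)[1::-1])),np.linalg.norm(b-a))
st=now(); st[2]=.113
plan(st,[.632,-.021,.08,80],6)
E
```

```text
[ 0.56796053 -0.00797584  0.008     ] [ 0.69772452 -0.02688424  0.008     ] [ 0.63284253 -0.01743004  0.008     ] -8.290434721812279 0.13113435850442878
[[-0.0168, 0.0419, 0.0055], [-0.0156, 0.0424, 0.0055], [-0.0143, 0.0428, 0.0055], [-0.0131, 0.0432, 0.0055], [-0.0118, 0.0436, 0.0055], [-0.0106, 0.0439, 0.0055]] 
 [0.029, 0.029, 0.029, 0.029, 0.029, 0.029]
```

Request:
move_arm([
  [0,0,-0.03],
  [0,0,-0.06],
], twist=[0,0], jaw=[0.034,0.034])

```text
time_s: 6.25
eef_pos: [0.5291, -0.2716, 0.1111]
tool_rot: [-0.002, -3.136, -0.005]
force: [1.7, -0.5, 0.3]
gripper_width: 0.0336
```

Request:
move_arm([
  [-0.017,0.042,0],
  [-0.0155,0.0425,0],
  [-0.0145,0.043,0],
  [-0.013,0.043,0],
  [-0.012,0.0435,0],
  [-0.0105,0.044,0.03],
  [0,0,0.03],
  [0,0,0],
], twist=[0.029,0.029,0.029,0.029,0.029,0.029,0,0], jaw=[0.04,0.04,0.04,0.04,0.04,0.04,0.04,0.04])

```text
time_s: 7.25
eef_pos: [0.6301, -0.0202, 0.0502]
tool_rot: [-0.272, -3.124, 0.001]
force: [0.7, -0.4, 0.6]
gripper_width: 0.04
```

```bash
python3 - <<'E'
from h import *
f,s=grab('wrist','wrist7'); st=now();print(np.round(st,4),s['force'],s['gripper_width'])
E
```

```text
[ 6.31400e-01 -2.08000e-02  5.19000e-02  7.99914e+01] [ 0.74958495 -0.44469123  0.62231709] 0.04002407792683352
```

View pics/wrist7.png

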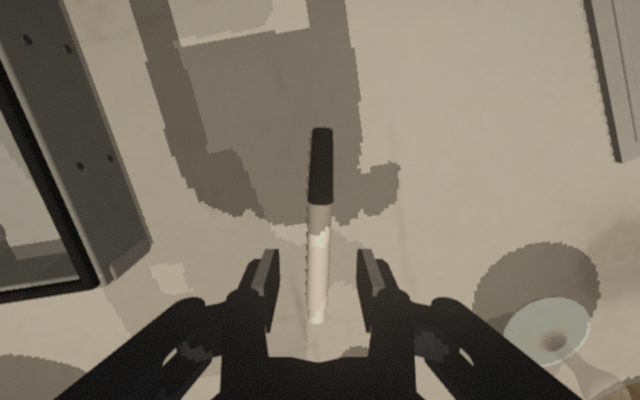

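Request:
move_arm([
  [0,0,0.03],
  [0,0,0.02],
  [0,0,0],
  [0,0,0],
  [0,0,0],
  [0,0,0],
], twist=[0,0,0,0,0,0], jaw=[0.04,0.04,0.04,0.005,0.005,0.005])

```text
time_s: 8.05
eef_pos: [0.6333, -0.0212, 0.0043]
tool_rot: [0.274, 3.126, -0.001]
force: [-0.3, -1.3, 5.8]
gripper_width: 0.0143
```

```bash
python3 - <<'E'
from h import *
st=now(); s=robot.observe(); print(np.round(st,4),s['force'],s['gripper_width'])
st[2]=.06
plan(st,[.531,-.197,.11,90],5)
E
```

```text
[ 6.33300e-01 -2.12000e-02  4.30000e-03  7.99899e+01] [-0.25111975 -1.25323991  5.82871142] 0.014341045837570062
[[0.014, -0.0382, -0.01], [0.0154, -0.0377, -0.01], [0.0167, -0.0371, -0.01], [0.018, -0.0365, -0.01], [0.0192, -0.0359, -0.01]] 
 [-0.035, -0.035, -0.035, -0.035, -0.035]
```

Request:
move_arm([
  [0,0,-0.02],
  [0,0,-0.05],
  [0.014,-0.038,-0.03],
  [0.0155,-0.0375,-0.005],
  [0.0165,-0.037,0],
  [0.018,-0.0365,0],
  [0.019,-0.036,0],
  [0,0,0],
], twist=[0,0,-0.035,-0.035,-0.035,-0.035,-0.035,0], jaw=[0.005,0.005,0.005,0.005,0.005,0.005,0.005,0.005])

```text
time_s: 9.05
eef_pos: [0.5288, -0.1981, 0.1078]
tool_rot: [0.005, 3.141, -0.0]
force: [0.4, 0.3, -0.2]
gripper_width: 0.0143
```

```bash
python3 - <<'E'
from h import *
f,s=grab('wrist','wrist8'); st=now();print(np.round(st,4),s['force'],s['gripper_width'])
E
```

```text
[ 0.5297 -0.197   0.1078 89.8635] [ 0.4187311   0.27806319 -0.24123404] 0.014335820491073683
```

View pics/wrist8.png

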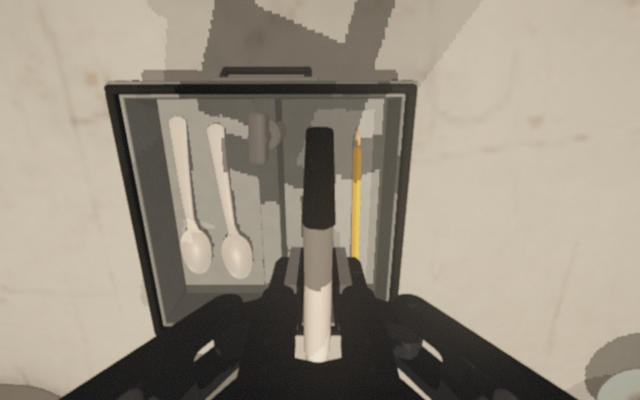

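Request:
move_arm([
  [0,0,0.04],
  [0,0,0.03],
  [0,0,0.021],
  [0,0,0],
  [0,0,0],
  [0,0,0],
  [0,0,0],
], twist=[0,0,0,0,0,0,0], jaw=[0.005,0.005,0.005,0.005,0.026,0.026,0.026])

```text
time_s: 9.98
eef_pos: [0.5305, -0.1964, 0.0172]
tool_rot: [-0.0, 3.14, -0.001]
force: [0.9, 0.0, -0.5]
gripper_width: 0.0262
```

```bash
python3 - <<'E'
from h import *
f,s=grab('wrist','wrist9'); st=now();print(np.round(st,4),s['force'],s['gripper_width'])
E
```

```text
[ 5.30400e-01 -1.96400e-01  1.70000e-02  9.00106e+01] [ 0.86782421  0.03111861 -0.47602102] 0.026230260302410116
```

View pics/wrist9.png

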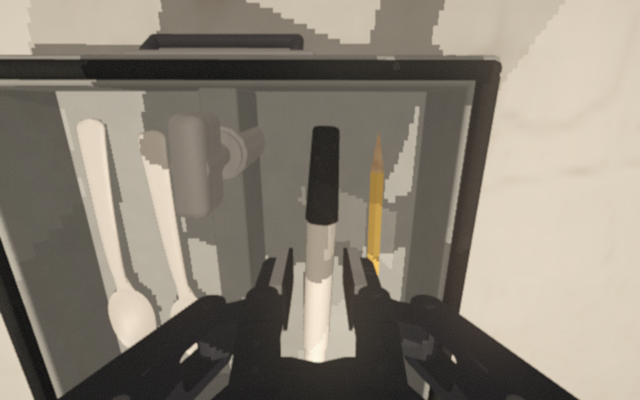

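```bash
python3 - <<'E'
from h import *
st=now(); st[2]=.107
plan(st,[.592,-.232,.095,43],5)
E
```

```text
[[-0.0123, -0.0071, 0.0024], [-0.0133, -0.005, 0.0024], [-0.014, -0.0028, 0.0024], [-0.0142, -0.0005, 0.0024], [-0.0141, 0.0019, 0.0024]] 
 [0.164, 0.164, 0.164, 0.164, 0.164]
```

Request:
move_arm([
  [0,0,-0.03],
  [0,0,-0.06],
], twist=[0,0], jaw=[0.026,0.03])

```text
time_s: 10.28
eef_pos: [0.5283, -0.1957, 0.1054]
tool_rot: [0.0, -3.136, -0.003]
force: [1.2, -0.0, -0.4]
gripper_width: 0.0298
```

Request:
move_arm([
  [-0.0125,-0.007,0],
  [-0.0135,-0.005,0],
  [-0.014,-0.003,0],
  [-0.014,-0.0005,0],
  [-0.014,0.002,0],
  [0,0,0],
], twist=[0.164,0.164,0.164,0.164,0.164,0], jaw=[0.035,0.035,0.035,0.035,0.035,0.035])

```text
time_s: 11.02
eef_pos: [0.5922, -0.2322, 0.1064]
tool_rot: [1.249, 2.882, 0.0]
force: [-0.5, 0.3, -0.0]
gripper_width: 0.0349
```

```bash
python3 - <<'E'
from h import *
f,s=grab('wrist','wrist10'); st=now();print(np.round(st,4),s['force'],s['gripper_width'])
E
```

```text
[ 0.5915 -0.2318  0.1063 43.1707] [-0.5371193   0.31728995 -0.02740865] 0.03491668055210585
```

View pics/wrist10.png

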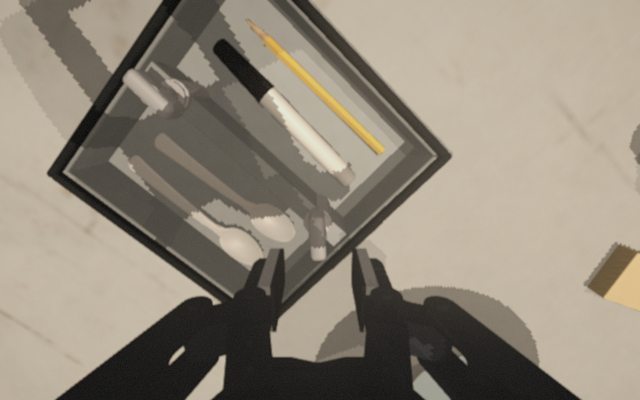

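```bash
python3 - <<'E'
from h import *
print(w2p('wrist10',[[.592,-.232,.078],[.592,-.232,.059]]))
crop('wrist10',240,160,400,310,4,'c8')
E
```

```text
[[317.28921857 240.08974703]
 [317.32675079 228.17526898]]
```

View pics/c8.png

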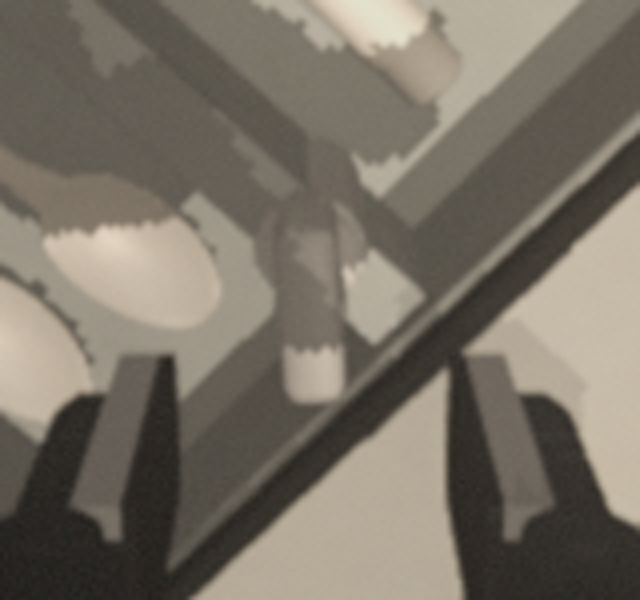

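Request:
move_arm([
  [0,0,0.02],
  [0,0,0.02],
  [0,0,0.006],
  [0,0,0],
  [0,0,0],
  [0,0,0],
  [0,0,0],
], twist=[0,0,0,0,0,0,0], jaw=[0.025,0.025,0.025,0.025,0.002,0.002,0.002], grip_force=30)

```text
time_s: 11.95
eef_pos: [0.5917, -0.232, 0.0613]
tool_rot: [1.251, 2.881, -0.001]
force: [-2.4, -0.5, 5.3]
gripper_width: 0.0095
```

```bash
python3 - <<'E'
from h import *
f,s=grab('wrist','wrist11'); st=now();print(np.round(st,4),s['force'],s['wrist_torque'],s['gripper_width'],s['joint_positions'])
E
```

```text
[ 0.5917 -0.232   0.0613 43.0406] [-2.42076609 -0.54375202  5.31572074] [-0.0689387   0.49138432  0.05489909] 0.009459398458892614 [-3.91623805e-01  5.54111772e-01  1.64022473e+00 -4.24208305e-04
  9.46493601e-01 -1.14261931e+00]
```

View pics/wrist11.png

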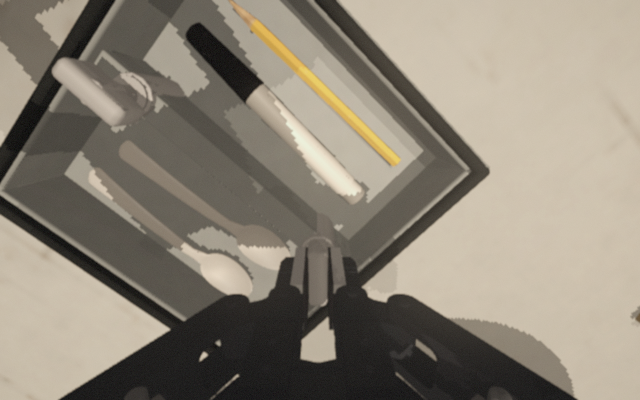

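Request:
move_arm([
  [0,0,0],
  [0,0,0],
  [0,0,0],
  [0,0,0],
  [0,0,0],
  [0,0,0],
  [0,0,0],
], twist=[-0.14,-0.14,-0.14,-0.14,-0.14,-0.115,0], jaw=[0.002,0.002,0.002,0.002,0.002,0.002,0.002])

```text
time_s: 12.88
eef_pos: [0.5914, -0.2327, 0.0613]
tool_rot: [0.006, 3.141, -0.002]
force: [-3.9, -2.7, 6.1]
gripper_width: 0.0094
```

```bash
python3 - <<'E'
from h import *
f,s=grab('wrist','wrist12'); st=now();print(np.round(st,4),s['force'],s['wrist_torque'],s['gripper_width'])
E
```

```text
[ 5.91400e-01 -2.32600e-01  6.13000e-02  8.97443e+01] [-3.86081118 -2.66295332  6.14804712] [-0.3473159   0.66239668 -0.04886945] 0.009430662905372995
```

View pics/wrist12.png

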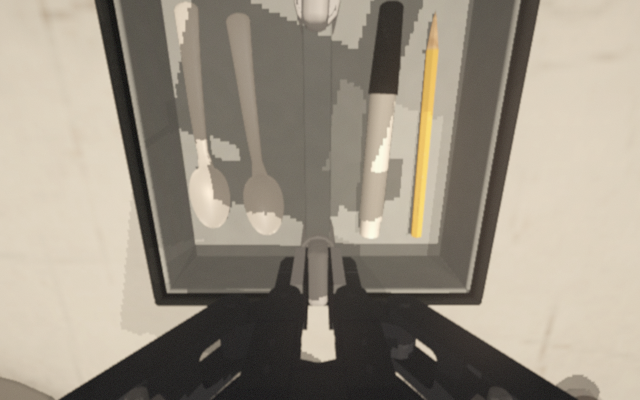

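Request:
move_arm([
  [0,0,0],
  [0,0,0],
], twist=[-0.025,0], jaw=[0.002,0.002])

```text
time_s: 13.18
eef_pos: [0.5914, -0.2327, 0.0613]
tool_rot: [-0.029, 3.141, -0.002]
force: [-3.6, -2.2, 6.0]
gripper_width: 0.0093
```

```bash
python3 - <<'E'
from h import *
s=robot.observe(); st=now();print(np.round(st,4),s['force'],s['wrist_torque'],s['gripper_width'])
E
```

```text
[ 5.9140e-01 -2.3270e-01  6.1300e-02  9.1075e+01] [-3.58216076 -2.1598677   6.02352417] [-0.38408307  0.6643207  -0.46062321] 0.009273902485832142
```

Request:
move_arm([
  [0,0,0],
  [0,0,0],
  [0,0,-0.03],
  [0,0,-0.05],
  [0.05,0,-0.05],
  [0.03,0,0],
  [0,0,0],
], twist=[0,0,0,0,0,0,0], jaw=[0.025,0.03,0.03,0.03,0.03,0.03,0.03])

```text
time_s: 14.05
eef_pos: [0.5162, -0.233, 0.1852]
tool_rot: [-0.03, 3.141, -0.0]
force: [0.5, 0.3, -0.1]
gripper_width: 0.03
```

```bash
python3 - <<'E'
from h import *
f,s=grab('wrist','wrist13'); st=now();print(np.round(st,4),s['force'],s['wrist_torque'],s['gripper_width'])
E
```

```text
[ 0.5175 -0.2331  0.1847 91.1335] [ 0.48329808  0.26863509 -0.11083441] [ 0.01013343 -0.04506861  0.01122293] 0.029987933801768514
```

View pics/wrist13.png

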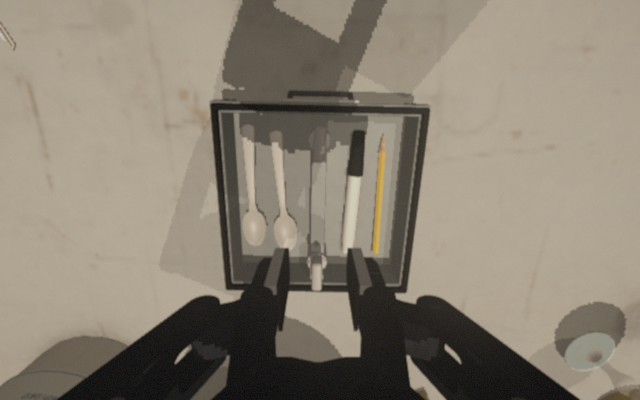

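```bash
python3 - <<'E'
from h import *
crop('wrist13',205,85,435,305,3,'c9')
E
```

```text
(no output)
```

View pics/c9.png

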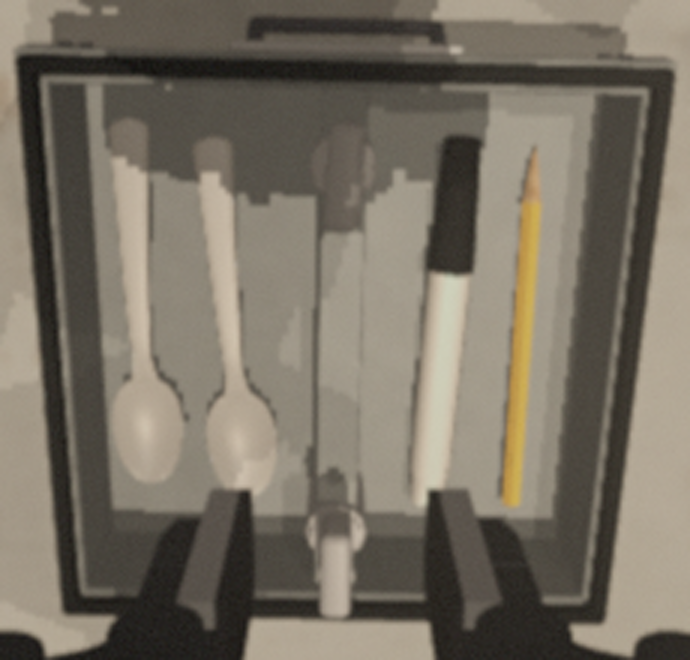

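```bash
python3 - <<'E'
from h import *
c=lambda uv:np.array(uv)/3+[205,85]
P=[p2w('wrist13',c(u),.056) for u in [(17,50),(673,62),(605,620),(62,612)]]
for p in P: print(p.round(4))
print(np.mean(P,0), [np.degrees(np.arctan2(*(P[b]-P[a])[1::-1])) for a,b in [(0,3),(1,2),(0,1),(3,2)]])
print(p2w('wrist13',c((335,537)),.078),p2w('wrist13',c((335,618)),.078),p2w('wrist13',c((344,128)),.078))
st=now(); print(st)
plan(st,[.56,.17,.25,106.8],8)
E
```

```text
[ 0.4361 -0.3248  0.056 ]
[ 0.4358 -0.1383  0.056 ]
[ 0.6204 -0.1374  0.056 ]
[ 0.6208 -0.3259  0.056 ]
[ 0.52828719 -0.23161429  0.056     ] [np.float64(-0.31330326569315625), np.float64(0.2890510860712097), np.float64(90.10296805851672), np.float64(90.12033628613246)]
[ 0.57741334 -0.23197816  0.078     ] [ 0.60650503 -0.23144954  0.078     ] [ 0.45427025 -0.23180755  0.078     ]
[np.float64(0.5174766817419231), np.float64(-0.23312000301049254), np.float64(0.18472970335475156), np.float64(91.13351057830562)]
[[-0.0063, 0.0503, -0.0082], [-0.008, 0.05, -0.0082], [-0.0097, 0.0497, -0.0082], [-0.0114, 0.0494, -0.0082], [-0.0131, 0.0489, -0.0082], [-0.0148, 0.0485, -0.0082], [-0.0164, 0.0479, -0.0082], [-0.018, 0.0473, -0.0082]] 
 [-0.034, -0.034, -0.034, -0.034, -0.034, -0.034, -0.034, -0.034]
```

```bash
python3 - <<'E'
from h import *
st=now()
plan(st,[.56,.22,.20,106.8],8)
E
```

```text
[[-0.0064, 0.0565, -0.0019], [-0.0084, 0.0563, -0.0019], [-0.0103, 0.056, -0.0019], [-0.0122, 0.0556, -0.0019], [-0.0141, 0.0551, -0.0019], [-0.016, 0.0546, -0.0019], [-0.0178, 0.054, -0.0019], [-0.0196, 0.0534, -0.0019]] 
 [-0.034, -0.034, -0.034, -0.034, -0.034, -0.034, -0.034, -0.034]
```

Request:
move_arm([
  [-0.0065,0.0565,-0.002],
  [-0.0085,0.0565,-0.002],
  [-0.0105,0.056,-0.002],
  [-0.012,0.0555,-0.002],
  [-0.014,0.055,-0.002],
  [-0.016,0.0545,-0.002],
  [-0.018,0.054,-0.002],
  [-0.0195,0.0535,-0.002],
], twist=[-0.034,-0.034,-0.034,-0.034,-0.034,-0.034,-0.034,-0.034], jaw=[0.04,0.04,0.04,0.04,0.04,0.04,0.04,0.04])

```text
time_s: 15.1
eef_pos: [0.5612, 0.2229, 0.1996]
tool_rot: [0.46, -3.108, -0.0]
force: [0.7, -0.1, 0.1]
gripper_width: 0.0399
```

Request:
move_arm([
  [0,0,0],
  [0,0,0],
], twist=[0,0], jaw=[0.04,0.04])

```text
time_s: 15.35
eef_pos: [0.5605, 0.2202, 0.1994]
tool_rot: [0.459, -3.107, 0.001]
force: [-0.3, -0.3, 0.2]
gripper_width: 0.0401
```

```bash
python3 - <<'E'
from h import *
f,s=grab('wrist','wrist14'); st=now();print(np.round(st,4),s['force'],s['gripper_width'])
E
```

```text
[  0.5605   0.2195   0.1997 106.7273] [-0.34757949 -0.34682171  0.1612914 ] 0.04014380958449883
```

View pics/wrist14.png

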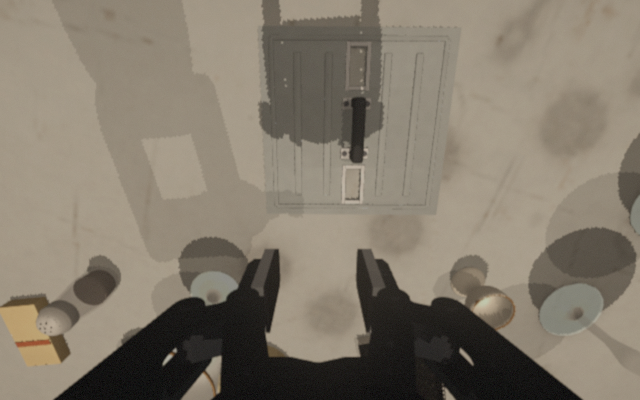

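```bash
python3 - <<'E'
from h import *
P=[p2w('wrist14',u,.005) for u in [(263,26),(461,27),(436,214),(264,213)]]
for p in P: print(p.round(4))
print('c',np.mean(P,0), [np.degrees(np.arctan2(*(P[b]-P[a])[1::-1])) for a,b in [(0,3),(1,2),(0,1),(3,2)]],[np.linalg.norm(P[b]-P[a]) for a,b in [(0,3),(1,2),(0,1),(3,2)]])
a,b=p2w('wrist14',(358.5,67),.005),p2w('wrist14',(353,185),.005);print('slots',a,b,(a+b)/2,np.degrees(np.arctan2(*(b-a)[1::-1])),np.linalg.norm(a-b))
a,b=p2w('wrist14',(360,98),.037),p2w('wrist14',(356.5,162),.037);print('bar',a,b,(a+b)/2,np.linalg.norm(a-b))
print('glass',p2w('wrist14',(213,292),0),'cup',p2w('wrist14',(490,310),0.05),'shak',p2w('wrist14',(97,285),0))
crop('wrist14',250,15,470,225,3.4,'c10')
E
```

```text
[0.4292 0.1253 0.005 ]
[0.3738 0.3122 0.005 ]
[0.5616 0.3676 0.005 ]
[0.6191 0.1725 0.005 ]
c [0.49591953 0.24438079 0.005     ] [np.float64(13.960691256859398), np.float64(16.449938016974386), np.float64(106.52439575922618), np.float64(106.43767990269734)] [np.float64(0.19567629637277648), np.float64(0.19578847188159976), np.float64(0.19491500006150747), np.float64(0.20341343068720372)]
slots [0.43710336 0.22740395 0.005     ] [0.55641637 0.26217149 0.005     ] [0.49675986 0.24478772 0.005     ] 16.246001348265384 0.12427540614395106
bar [0.46677552 0.23490325 0.037     ] [0.52578389 0.25174273 0.037     ] [0.4962797  0.24332299 0.037     ] 0.061364125530386386
glass [0.74747274 0.13414521 0.        ] cup [0.64116303 0.45126735 0.05      ] shak [ 0.78063172 -0.01226334  0.        ]
```

View pics/c10.png

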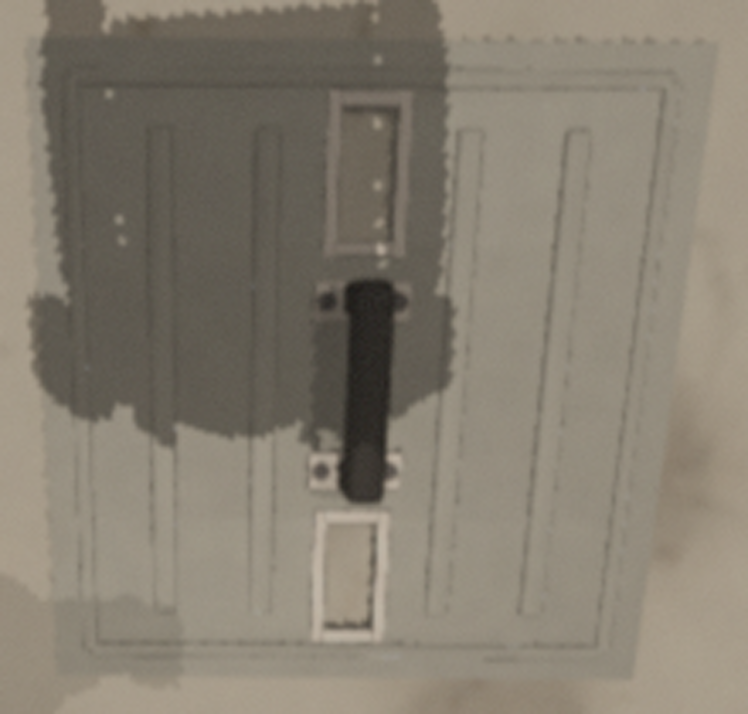

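```bash
python3 - <<'E'
from h import *
st=now()
plan(st,[.4965,.2440,.08,106.3],3)
E
```

```text
[[0.0181, 0.014, 0.0399], [0.0181, 0.0139, 0.0399], [0.0181, 0.0139, 0.0399]] 
 [0.002, 0.002, 0.002]
```

Request:
move_arm([
  [0.018,0.014,0.04],
  [0.018,0.014,0.04],
  [0.018,0.014,0.04],
  [0,0,0],
  [0,0,0],
], twist=[0.002,0.002,0.002,0,0], jaw=[0.04,0.04,0.04,0.04,0.04])

```text
time_s: 16.02
eef_pos: [0.4988, 0.2445, 0.0821]
tool_rot: [-0.446, 3.106, 0.001]
force: [0.7, 0.6, -0.0]
gripper_width: 0.0403
```

```bash
python3 - <<'E'
from h import *
f,s=grab('wrist','wrist15'); st=now();print(np.round(st,4),s['force'],s['gripper_width'])
print(w2p('wrist15',[[.4965,.244,.037],[.4965-.06,.244-.0174,.005]]))
E
```

```text
[4.99200e-01 2.44700e-01 8.25000e-02 1.06328e+02] [ 0.6569086   0.62104788 -0.01859935] 0.0402560624475692
[[316.65882831 225.44696406]
 [316.92506376 125.87370864]]
```

View pics/wrist15.png

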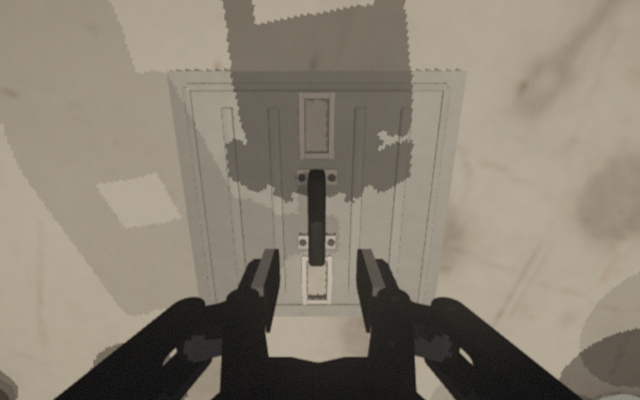

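```bash
python3 - <<'E'
from h import *
c,s=np.cos(np.radians(16.3)),np.sin(np.radians(16.3))
P=lambda x,y,z:[.4965+c*x-s*y,.244+s*x+c*y,z]
print(w2p('wrist15',[P(-.032,0,.037),P(.032,0,.037),P(.032,0,.023),P(-.062,0,.005),P(.062,0,.005),P(-.098,-.1,.005),P(-.098,.1,.005)]).round(1))
crop('wrist15',260,80,380,310,3,'c11')
E
```

```text
[[316.6 178.8]
 [316.7 267.7]
 [316.7 258. ]
 [316.7 126.6]
 [316.8 279.8]
 [166.9  71.1]
 [466.4  71.2]]
```

View pics/c11.png

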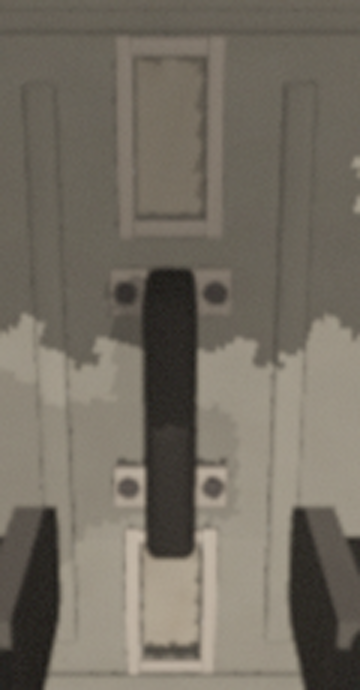

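Request:
move_arm([
  [0.003,0,0.03],
  [0,0,0.03],
  [0,0,0.009],
  [0,0,0],
  [0,0,0],
  [0,0,0],
  [0,0,0],
], twist=[0,0,0,0,0,0,0], jaw=[0.04,0.04,0.035,0.003,0.003,0.003,0.003], grip_force=100)

```text
time_s: 16.95
eef_pos: [0.495, 0.2442, 0.0129]
tool_rot: [-0.448, 3.106, 0.001]
force: [1.3, -1.8, 6.9]
gripper_width: 0.01
```

```bash
python3 - <<'E'
from h import *
f,s=grab('wrist','wrist16'); st=now();print(np.round(st,4),s['force'],s['wrist_torque'],s['gripper_width'])
E
```

```text
[4.950000e-01 2.441000e-01 1.290000e-02 1.064076e+02] [ 1.33613168 -1.84137764  6.86999998] [-0.29088603 -0.11640494 -0.00139618] 0.010042754312602702
```

View pics/wrist16.png

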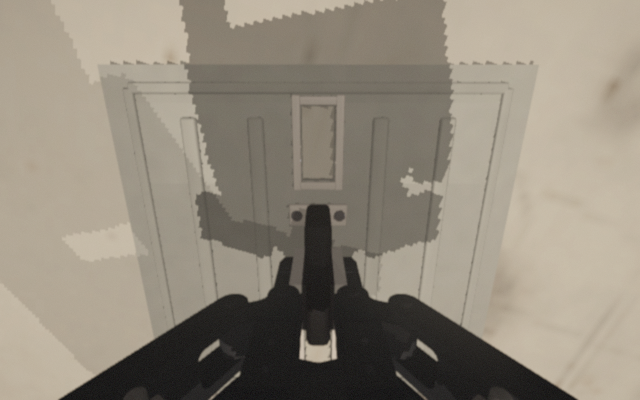

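```bash
python3 - <<'E'
from h import *
crop('wrist16',280,80,360,240,4,'c12')
d=load('wrist16')['state']
T=R.from_rotvec(d['tool_rot']).as_matrix();p=np.array(d['eef_pos'])
def tool(u,z): return (T.T@(p2w('wrist16',u,z)-p))
for n,u in [('edgeL',(100,67)),('edgeR',(537,67)),('slotfar',(319,106)),('slotnear',(319,181))]: print(n,tool(u,.005).round(4))
E
```

```text
edgeL [ 0.0958 -0.0984  0.0076]
edgeR [0.0958 0.101  0.0076]
slotfar [0.0788 0.0015 0.0076]
slotnear [0.0423 0.0016 0.0078]
```

View pics/c12.png

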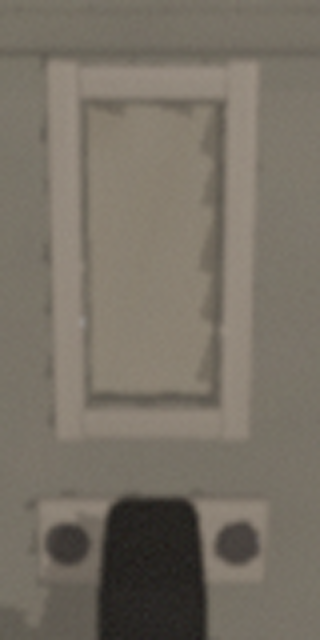

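Request:
move_arm([
  [0,0,-0.01],
  [0,0,-0.03],
  [0,0,-0.04],
  [0,0,0],
  [0,0,0],
], twist=[0,0,0,0,0], jaw=[0.003,0.003,0.003,0.003,0.003])

```text
time_s: 17.62
eef_pos: [0.4927, 0.2435, 0.0908]
tool_rot: [0.448, -3.108, 0.001]
force: [-0.4, -0.2, -3.2]
gripper_width: 0.0102
```

```bash
python3 - <<'E'
from h import *
f,s=grab('wrist','wrist17');f2,s2=grab('side','side17'); st=now();print(np.round(st,4),s['force'],s['wrist_torque'],s['gripper_width'])
plan(st,[.5305,-.2318,.16,90],10)
crop('side17',180,110,380,260,4,'c13')
E
```

```text
[4.925000e-01 2.433000e-01 9.000000e-02 1.063986e+02] [-0.40564182 -0.16310823 -3.21932364] [-0.0430196   0.00523953 -0.01591762] 0.01023821046959331
[[0.0098, -0.0467, -0.007], [0.0084, -0.0469, -0.007], [0.0071, -0.0471, -0.007], [0.0057, -0.0473, -0.007], [0.0044, -0.0475, -0.007], [0.003, -0.0476, -0.007], [0.0017, -0.0476, -0.007], [0.0003, -0.0477, -0.007], [-0.0011, -0.0477, -0.007], [-0.0024, -0.0476, -0.007]] 
 [0.029, 0.029, 0.029, 0.029, 0.029, 0.029, 0.029, 0.029, 0.029, 0.029]
```

View pics/wrist17.png

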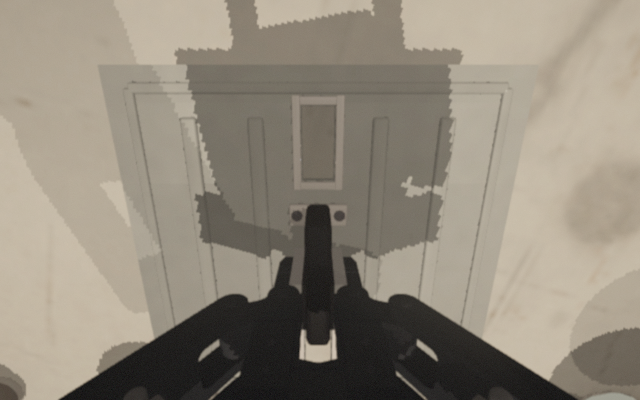

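View pics/c13.png

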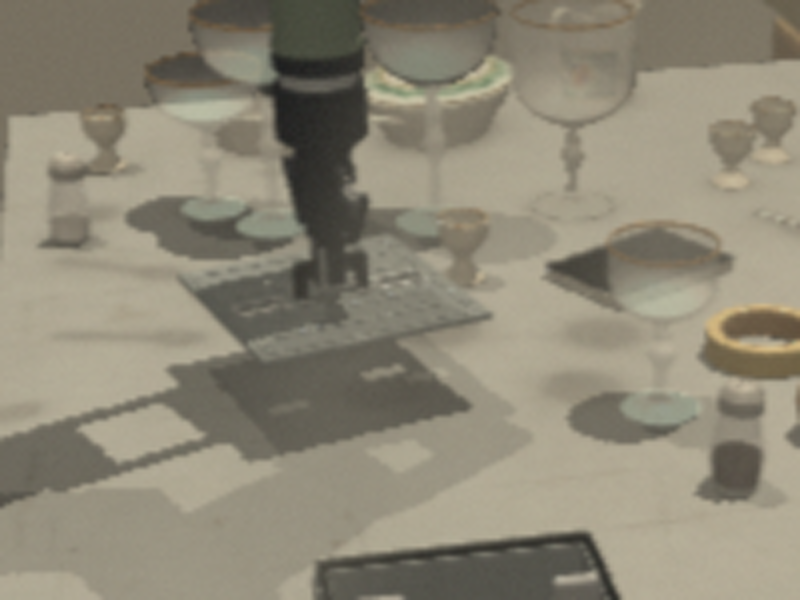

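```bash
python3 - <<'E'
from h import *
st=now()
plan(st,[.5282,-.233,.13,90],10)
E
```

```text
[[0.01, -0.0467, -0.004], [0.0087, -0.047, -0.004], [0.0073, -0.0472, -0.004], [0.006, -0.0474, -0.004], [0.0046, -0.0475, -0.004], [0.0033, -0.0477, -0.004], [0.0019, -0.0477, -0.004], [0.0005, -0.0478, -0.004], [-0.0008, -0.0478, -0.004], [-0.0022, -0.0477, -0.004]] 
 [0.029, 0.029, 0.029, 0.029, 0.029, 0.029, 0.029, 0.029, 0.029, 0.029]
```

Request:
move_arm([
  [0.01,-0.0465,-0.008],
  [0.0085,-0.047,-0.008],
  [0.0075,-0.047,-0.008],
  [0.006,-0.0475,-0.008],
  [0.0045,-0.0475,-0.008],
  [0.0035,-0.0475,0],
], twist=[0.0285,0.0285,0.0285,0.0285,0.0285,0.0285], jaw=[0.003,0.003,0.003,0.003,0.003,0.003])

```text
time_s: 18.48
eef_pos: [0.5147, -0.043, 0.1309]
tool_rot: [0.179, -3.135, -0.0]
force: [1.2, -0.5, -2.5]
gripper_width: 0.0102
```

Request:
move_arm([
  [0.002,-0.0475,0],
  [0.0005,-0.048,0],
  [-0.001,-0.048,0],
  [-0.002,-0.0475,0],
  [0,0,0],
  [0,0,0],
  [0,0,0],
], twist=[0.0285,0.0285,0.0285,0.0285,0,0,0], jaw=[0.003,0.003,0.003,0.003,0.003,0.003,0.003])

```text
time_s: 19.35
eef_pos: [0.529, -0.2308, 0.1309]
tool_rot: [0.004, -3.14, -0.002]
force: [-0.9, 0.2, -2.0]
gripper_width: 0.01
```

```bash
python3 - <<'E'
from h import *
f,s=grab('wrist','wrist18');f2,s2=grab('side','side18'); st=now();print(np.round(st,4),s['force'],s['wrist_torque'],s['gripper_width'])
crop('side18',220,180,400,330,4,'c14')
E
```

```text
[ 0.5293 -0.2309  0.1314 90.1588] [-0.87312     0.20358747 -1.99925528] [ 0.00832153  0.02961784 -0.04738803] 0.0099527398817814
```

View pics/wrist18.png

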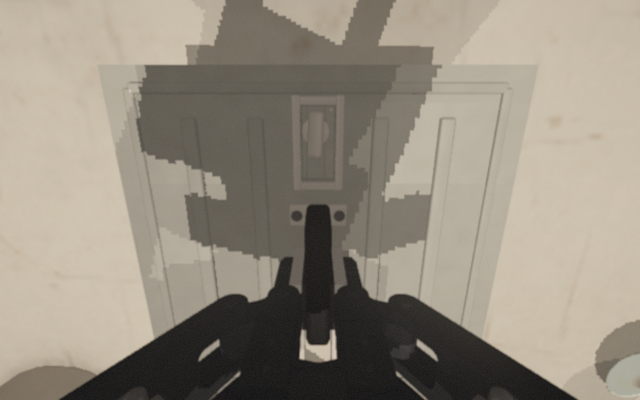

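View pics/c14.png

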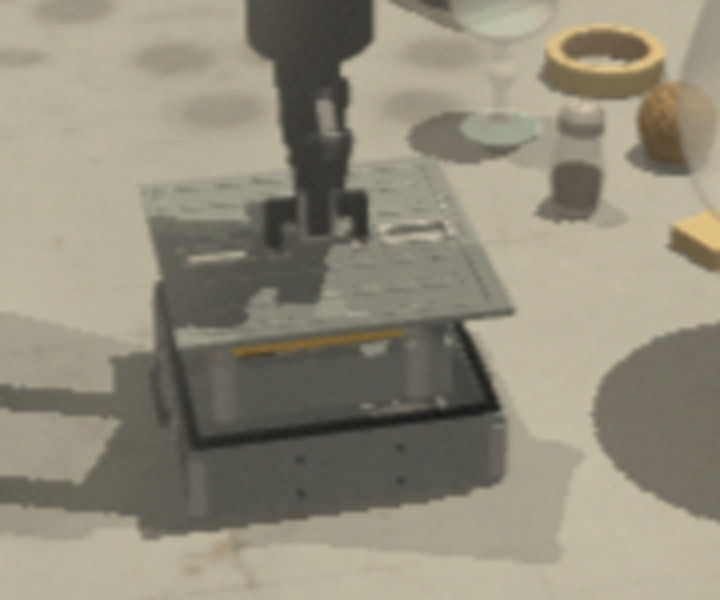

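```bash
python3 - <<'E'
from h import *
im=cv2.imread('pics/wrist18.png')[85:205,280:360];im=cv2.convertScaleAbs(im,alpha=2.2,beta=-60);cv2.imwrite('pics/c15.png',cv2.resize(im,None,fx=5,fy=5,interpolation=cv2.INTER_CUBIC))
E
```

```text
(no output)
```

View pics/c15.png

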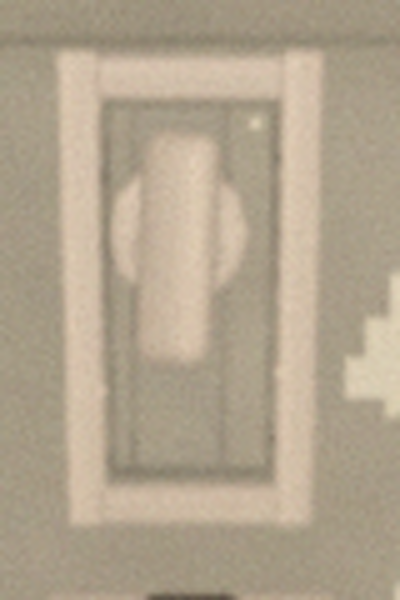

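```bash
python3 - <<'E'
from h import *
d=load('wrist18')['state']; z=d['eef_pos'][2]
for n,u,zz in [('wing',(315.5,134.4),.078),('wing0',(280+183.5/5,85+132/5),.078),('wing1',(280+172/5,85+362/5),.078),('slot a',(318.5,105),z-.0079),('slot b',(318.2,180.2),z-.0079),('edgeL',(99,66),z-.0079),('edgeR',(537,66),z-.0079)]: print(n,p2w('wrist18',u,zz).round(4))
print(d['eef_pos'])
E
```

```text
wing [ 0.4672 -0.2314  0.078 ]
wing0 [ 0.4532 -0.2307  0.078 ]
wing1 [ 0.4818 -0.2321  0.078 ]
slot a [ 0.4494 -0.2298  0.123 ]
slot b [ 0.486  -0.2298  0.123 ]
edgeL [ 0.4327 -0.3301  0.123 ]
edgeR [ 0.4322 -0.1298  0.123 ]
[0.5289613372511545, -0.23075383557122964, 0.13094265721418324]
```

Request:
move_arm([
  [0,-0.0018,0.02],
  [0,0,0.015],
  [0,0,0],
  [0,0,0],
], twist=[0,0,0,0], jaw=[0.003,0.003,0.003,0.003], grip_force=120)

```text
time_s: 19.95
eef_pos: [0.5298, -0.2338, 0.0969]
tool_rot: [-0.002, 3.141, -0.0]
force: [-0.3, -0.3, -2.7]
gripper_width: 0.0097
```

```bash
python3 - <<'E'
from h import *
f,s=grab('wrist','wrist19');f2,s2=grab('side','side19'); st=now();print(np.round(st,4),s['force'],s['wrist_torque'],s['gripper_width'])
im=cv2.imread('pics/wrist19.png')[85:205,280:360];im=cv2.convertScaleAbs(im,alpha=2.2,beta=-60);cv2.imwrite('pics/c16.png',cv2.resize(im,None,fx=5,fy=5,interpolation=cv2.INTER_CUBIC))
crop('side19',220,180,400,330,4,'c17')
E
```

```text
[ 0.5299 -0.234   0.0972 90.0739] [-0.27570535 -0.25013983 -2.71094426] [-0.03248045  0.01056564 -0.01446317] 0.009749403717830033
```

View pics/c16.png

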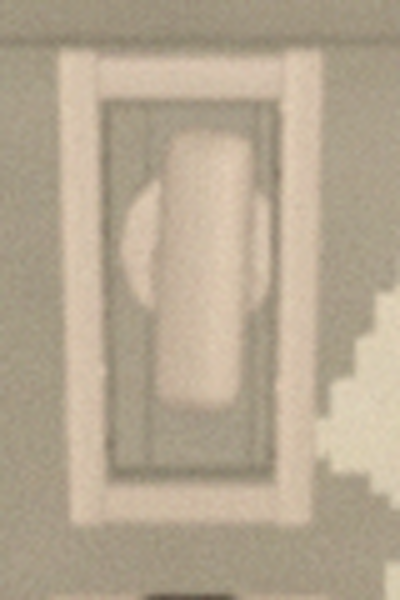

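View pics/c17.png

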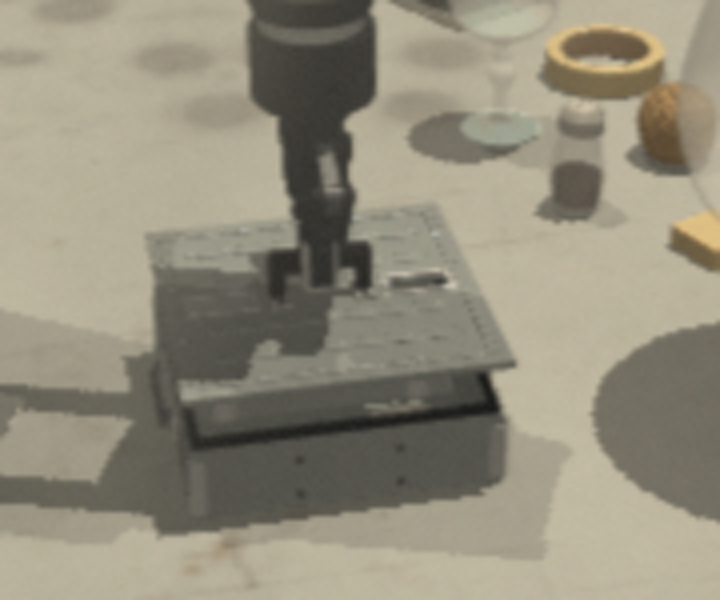

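```bash
python3 - <<'E'
from h import *
d=load('wrist19')['state']; z=d['eef_pos'][2]
for n,u,zz in [('wing0',(280+211/5,85+132/5),.078),('wing1',(280+199/5,85+408/5),.078),('slot a',(318.5,105),z-.0079),('slot b',(318.2,180.2),z-.0079)]: print(n,p2w('wrist19',u,zz).round(4))
st=now();print(d['eef_pos'],st)
E
```

```text
wing0 [ 0.4534 -0.2308  0.078 ]
wing1 [ 0.482  -0.2319  0.078 ]
slot a [ 0.4503 -0.2327  0.089 ]
slot b [ 0.4868 -0.2328  0.089 ]
[0.529766793270026, -0.23381168740766772, 0.09689439253793965] [np.float64(0.5299078500541001), np.float64(-0.23401612179815337), np.float64(0.09721131193739371), np.float64(90.07389014568786)]
```

Request:
move_arm([
  [0.001,0.0014,0],
  [0,0,0.004],
  [0,0,0],
  [0,0,0],
], twist=[0,0,0,0], jaw=[0.003,0.003,0.003,0.003])

```text
time_s: 20.55
eef_pos: [0.5284, -0.2325, 0.0925]
tool_rot: [0.002, -3.142, -0.0]
force: [0.3, 0.2, -3.2]
gripper_width: 0.0096
```

```bash
python3 - <<'E'
from h import *
f,s=grab('wrist','wrist20'); st=now();print(np.round(st,4),s['force'],s['wrist_torque'],s['gripper_width'])
im=cv2.imread('pics/wrist20.png')[85:205,280:360];im=cv2.convertScaleAbs(im,alpha=2.2,beta=-60);cv2.imwrite('pics/c18.png',cv2.resize(im,None,fx=5,fy=5,interpolation=cv2.INTER_CUBIC))
E
```

```text
[ 0.5284 -0.2325  0.0925 90.0671] [ 0.324102    0.16742981 -3.16975461] [-0.04262648  0.02636828  0.02785305] 0.009627464682782614
```

View pics/c18.png

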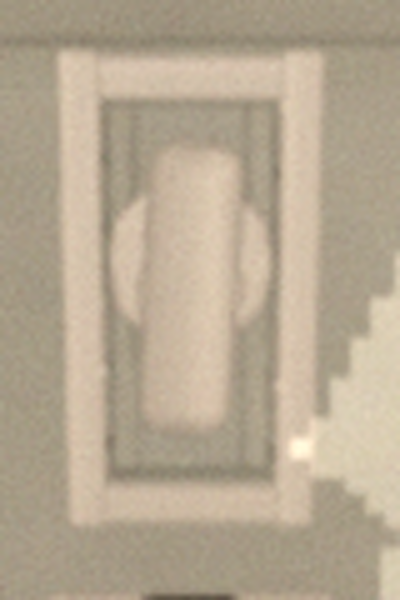

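Request:
move_arm([
  [0,0,0.006],
  [0,0,0.006],
  [0,0,0.006],
  [0,0,0.002],
  [0,0,0],
], twist=[0,0,0,0,0], jaw=[0.003,0.003,0.003,0.003,0.003])

```text
time_s: 21.22
eef_pos: [0.5283, -0.2324, 0.0723]
tool_rot: [0.002, -3.141, -0.0]
force: [0.2, 0.1, -2.5]
gripper_width: 0.0096
```

```bash
python3 - <<'E'
from h import *
f,s=grab('wrist','wrist21');f2,s2=grab('side','side21'); st=now();print(np.round(st,4),s['force'],s['wrist_torque'],s['gripper_width'])
im=cv2.imread('pics/wrist21.png')[85:205,280:360];im=cv2.convertScaleAbs(im,alpha=2.2,beta=-60);cv2.imwrite('pics/c19.png',cv2.resize(im,None,fx=5,fy=5,interpolation=cv2.INTER_CUBIC))
crop('side21',220,180,400,330,4,'c20')
E
```

```text
[ 5.28500e-01 -2.32500e-01  7.27000e-02  9.00689e+01] [ 0.15115649  0.08713748 -2.5083885 ] [-0.00260134 -0.00727952 -0.0114814 ] 0.009600236423389662
```

View pics/c19.png

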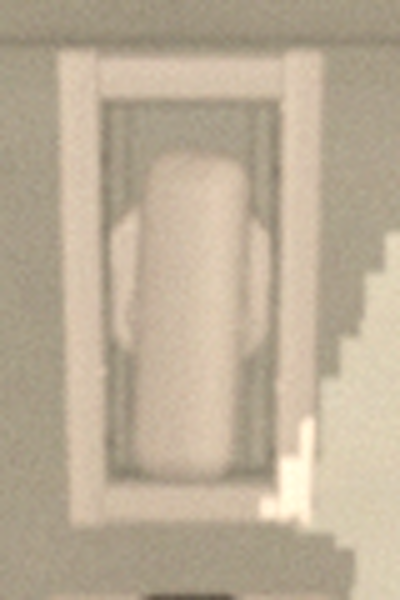

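View pics/c20.png

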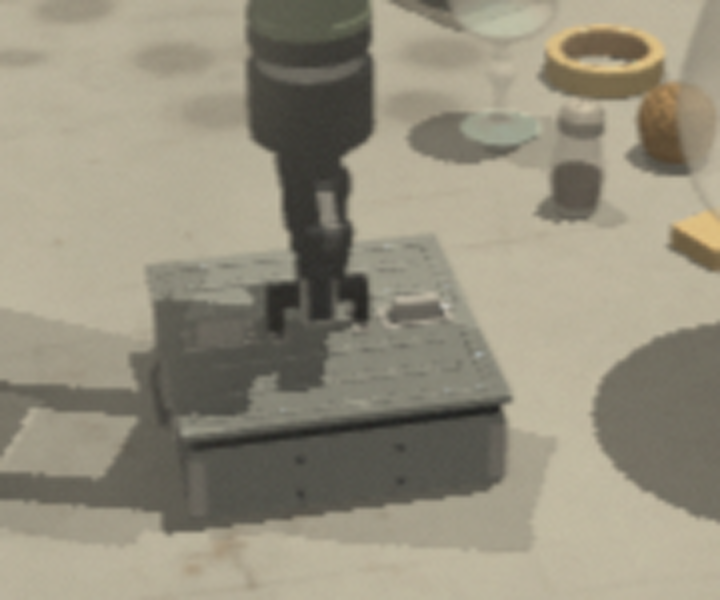

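Request:
move_arm([
  [0,0,0.003],
  [0,0,0.003],
  [0,0,0],
  [0,0,0],
], twist=[0,0,0,0], jaw=[0.003,0.003,0.003,0.003])

```text
time_s: 21.82
eef_pos: [0.5286, -0.2326, 0.067]
tool_rot: [-0.002, 3.141, -0.001]
force: [-0.7, 0.6, 2.9]
gripper_width: 0.0095
```

```bash
python3 - <<'E'
from h import *
s=robot.observe(); st=now();print(np.round(st,4),s['force'],s['wrist_torque'],s['gripper_width'])
E
```

```text
[ 5.28600e-01 -2.32600e-01  6.70000e-02  9.00664e+01] [-0.68536546  0.62177021  2.91132379] [ 0.00062197  0.08728474 -0.07055058] 0.009457102571803414
```

Request:
move_arm([
  [0,0,0.002],
  [0,0,0.001],
  [0,0,0],
  [0,0,0],
], twist=[0,0,0,0], jaw=[0.003,0.003,0.003,0.003])

```text
time_s: 22.32
eef_pos: [0.5286, -0.2326, 0.065]
tool_rot: [-0.002, 3.14, -0.001]
force: [-3.0, 0.2, 10.5]
gripper_width: 0.0095
```

```bash
python3 - <<'E'
from h import *
s=robot.observe(); st=now();print(np.round(st,4),s['force'],s['wrist_torque'],s['gripper_width'])
E
```

```text
[ 5.28600e-01 -2.32600e-01  6.50000e-02  9.00691e+01] [-3.04999997  0.24704246 10.53860479] [0.25821836 0.43402573 0.00454633] 0.009497326397475503
```

Request:
move_arm([
  [0,0,0.001],
  [0,0,0.001],
  [0,0,0],
  [0,0,0],
], twist=[0,0,0,0], jaw=[0.003,0.003,0.003,0.003])

```text
time_s: 22.82
eef_pos: [0.5287, -0.2326, 0.0649]
tool_rot: [-0.002, 3.14, -0.001]
force: [-6.0, 3.5, 21.9]
gripper_width: 0.0093
```

```bash
python3 - <<'E'
from h import *
f,s=grab('wrist','wrist22');f2,s2=grab('side','side22');grab('scene','scene22'); st=now();print(np.round(st,4),s['force'],s['wrist_torque'],s['gripper_width'])
crop('side22',220,180,400,330,4,'c21')
E
```

```text
[ 5.28700e-01 -2.32600e-01  6.49000e-02  9.00718e+01] [-6.04281784  3.54978756 21.93320025] [0.44929465 0.96774787 0.08083289] 0.009302410891810168
```

View pics/wrist22.png

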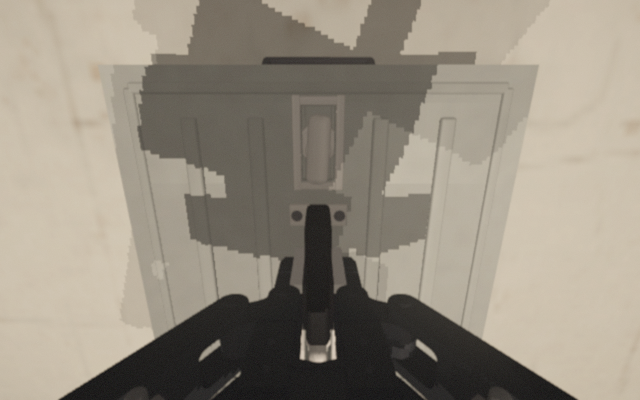

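View pics/c21.png

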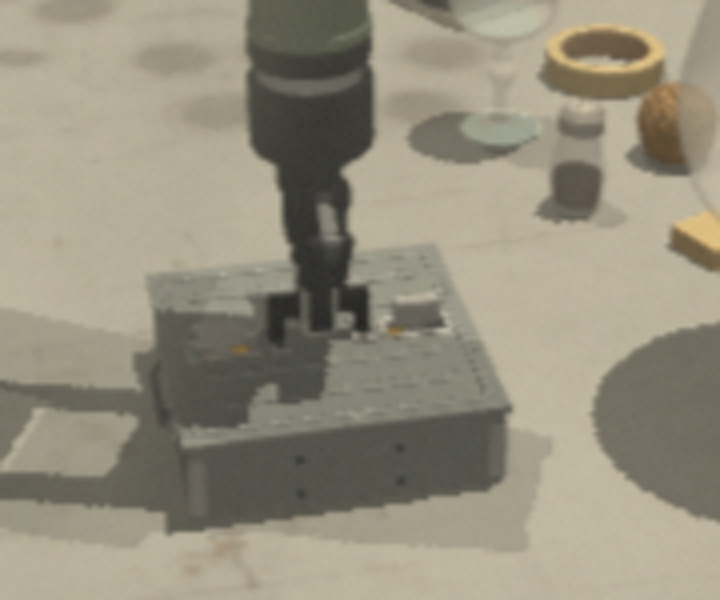

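```bash
python3 - <<'E'
from h import *
print(robot.hand_in()); s=robot.observe(); print(s['time_s'],s['eef_pos'],s['force'])
E
```

```text
the job is handed in; nothing more can be done
None
the job is handed in; nothing more can be done
```

The case is packed and the job is handed in, with the panel still held pressed down for you to lock the studs. It took about 23 s of the 72 s allowed.

- **Teaspoon and marker:** The loose teaspoon lies beside the stored one and the marker beside the pencil. Both were dropped from a few millimetres up and were flat on the compartment floors in the pictures taken before the panel went on.
- **Stud:** The crosswise stud was the one at the +x end of the partition, standing at about 47°. I turned it until the twisting torque rose to 0.46 N m at its stop, and a picture confirmed it was in line with the partition.
- **Panel:** It went over both studs, and both wings show through their slots. At the end I was pressing with 22 N. The last 11 N moved the panel only 0.1 mm, so the seal is fully compressed.
- **Level:** I judged this from the tool, which stood vertical to within about 0.1°, and from the panel not shifting in the grip. I did not measure the panel's four corners.
- **Bystanders:** The wineglass, salt shaker and egg cup were never approached.

Small disagreements: image measurements of the case centre and the panel-to-wing fit differed by 1–2 mm. I corrected the fit from pictures of the wing in its slot before lowering. There is also a 6–7 N sideways load at the wrist while pressing.

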